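# Prove a pendulum angle gauge on a sprung ball stud

## Robot

A 6-joint arm with a two-finger parallel gripper is mounted at the origin on a cart in front of the work surface, level with it; the furniture and walls round the work are solid. World frame = base frame: x ahead of the robot, y to its left, z up, the work surface at z = 0. Lengths are in mm, angles in rad, forces in N, time in s.
With the tool pointing down it reaches from about 350 to 975 mm from the base axis. Payload 7.1 kg.
Tool frame: the origin (TCP) lies at the very end of the fingers, on their centre line; the grasp point (between the pads) lies 19 mm behind it; z points along the fingers, y is the direction in which the jaws open and shut (so a half turn about z gives the same grasp; the last joint's range is limited). The gripper opens to 88 mm and grips with 3 to 60 N. Pads are 20 mm wide; open, the fingers measure 115 mm over their backs; the gripper's body (75 mm by 178 mm) begins 61 mm behind the grasp point.
Start: joints at [1.293, 0.423, 1.63, -0, 1.089, -0.019], TCP at [159.919, 604.178, 222.675] pointing down, gripper open.
Joint ranges: [-3, 3], [-0.9, 2.11], [0.09, 2.58], [-1.31, 4.45], [0.11, 2.69], [-2.54, 2.54]. Speed limits (rad/s): [2.39, 2.39, 3.01, 3.14, 3.14, 3.14].

## Interface

Orientations are given as a rotation vector (axis times angle).
In Python, from workcell import monitor, vision, order, find_in, regions_of, place_of gives the robot as it stands. The module is installed in compiled form; this text tells all that it offers.
- The arm moves only by the tool carry_out, never from a script. Its argument "targets" is a list of rows, each a list of 3 entries, a list of its own where there are three numbers: the turn, a rotation vector about the world's x, y, z in degrees, then the shift along the world's x, y, z in mm, then the finger opening in mm, from 0 to 87.8. In form: [[[rx, ry, rz], [x, y, z], hand], ...]. A call has 1 to 10 rows; each row is the pose to reach, as a shift and turn from the pose commanded when the call began; what a row does not reach only later rows make up. A row lasts 1/12 s, in which the tool goes at most 41.7 mm and 7.16 degrees, less where a joint would pass 70% of its speed; a pose out of reach is approached as far as the arm can. A call with a gripper value outside its range is refused whole. The fingers move at their own pace and stop on an object; the grip force is fixed at half the most. Time passes only in rows, so rows that repeat a pose let the fingers close. It gives the time, the measured TCP pose, the force and the opening at its end, in the units of the state.
- monitor.get_obs(): the state, without advancing time (a new reading comes with each control period).
- vision.get_image(name): name is "scene" or "top" or "wrist"; returns the picture (384x512x3 uint8, red, green, blue); there is no depth.
- vision.camera_model(name): a dict with "K" (3x3 intrinsics, pixels), "dist" ([k1, k2, p1, p2, k3] as OpenCV has them; the pictures are not rectified), "rvec" (rotation vector, rad) and "tvec" (3), from world to camera coordinates, as OpenCV has them. Camera axes: x right, y down, z forward; pixel columns grow to the right and rows downward; lengths in mm; the calibration is good to about 2 mm. A picture is of the moment at which its call begins: read the wrist's pose just before it. camera_model takes no time and is no camera call; for the wrist camera it gives the pose at the moment of the call.
- order.close_job(): hands the job in, once; it reports no verdict.
Trained networks look in the newest picture that a camera, given by its name, has taken for a name from the list of things; names that differ only in an ending like _2 or _b are one class to them, and where a whole thing is asked for, a point or a joint stands for the part that bears it (a point fixed in the world has none). Each returns a list of dicts, best first, with "confidence" (0 to 1); they miss things now and then, are a little off and sometimes report something else, mostly with a low value. They report only what shows in the picture. A call takes as long as a camera call. They do not tell look-alikes from the thing itself.
- find_in(query, camera): "point" ([x, y, z] in mm, in the coordinates of the camera as it stood for that picture, good to about 4 mm: the middle of the surface that is visible of it).
- regions_of(query, camera): "mask" (384x512 bool, what is visible of it).
- place_of(query, camera): "point" ([x, y, z] in mm, in the coordinates of the camera as it stood for that picture, good to about 4 mm: a listed point, or the origin of a listed thing).
The state is a dict: "t": time; "qpos": joint angles; "qvel": joint speeds; "joint_torque": joint torques, N m; "ee_pos": TCP position; "orientation": TCP orientation; "ft_force": force on the tool from outside, world axes, zero at the start; "moment": the same for the moment, N m; "width": finger opening in mm.
Only numpy, scipy, OpenCV 4.12 (cv2) and the standard library are available. Lean on these libraries where they do the work, as an engineer would, in place of code of your own. Each camera call takes 0.05 s, during which the arm holds its last target.

## Task

Check the pendulum angle gauge: first seat the loose steel stud in the round brass pocket of the block, flange down and ball end up, and let go of it. Then pick up the gauge (it has a ribbed grip on top), set the groove under its base on the ball, press down lightly so that the brass pocket sinks partway on its spring without bottoming, and rock the gauge sideways until its swinging pointer settles on the red mark. Finish while still holding the gauge there, steady, dial upright and touching only the ball, and leave the other things on the bench alone.

Things in the scene. Friction and masses are not known exactly. Their poses are not given: they have to be found in the camera images.
- stud_block: Aluminium block fixed to the bench, 100 x 100 mm and 30 mm high on a dark 112 x 112 x 6 mm plate; origin at the centre of its underside. In its centre, standing 10 mm proud of the top, is the sprung brass cup with the pocket.
- pocket (a point): Centre of the floor of the round pocket in the brass cup: bore 47 mm, 6 mm deep, outside 58 mm; at rest its floor is 34 mm and its rim 40 mm above the bench. The point moves with the cup. z up.
- carrier (a joint): How far the brass cup is pressed down on its spring, m: 0 at rest, 0.012 fully down. With the stud in it, it starts to sink at about 1.3 N of pressing and then takes a further 0.5 N per mm (bottoms at about 7 N).
- stud: Loose bright steel stud, 120 g, standing flange down on the bench. Flange 44 mm across and 6 mm thick with a chamfered lower edge; above it a 22 mm round neck to 30 mm; on top a 24 mm ball; 42 mm high in all. Origin at the centre of the flange's underside; z towards the ball.
- stud_ball (a point): Centre of the stud's ball (radius 12 mm), 30 mm above the flange's underside.
- gauge: Loose angle gauge, 0.38 kg, 148 mm high, standing. Base 92 (y) x 44 (x) x 20 mm; grey dial case 80 mm (y) to 105 mm height; on top a ribbed black grip 26 (y) x 22 (x) mm, 105 to 148 mm high, centred 2 mm to +x. Origin: centre of the base's underside; z up, dial looks to -x. Under the base a V groove along x: 120 deg, 26 mm wide, 7.5 mm deep; seated, the ball's centre is 6.4 mm below the underside.
- groove (a point): Bottom (highest line) of the V groove, in the middle of the base, 7.5 mm above its underside.
- pointer (a joint): Angle of the freely swinging black pointer on the dial, rad; it hangs plumb from a pivot 94 mm above the base's underside, lightly damped (settles within about 1 s). 0 = gauge level. Turning the gauge by an angle about its own +x makes it read minus that angle.
- mark (a joint): Angle of the red mark on the dial, same pivot, zero and sense as the pointer; set to one side (0.12 to 0.30 rad) and it stays there: the pointer is on it when both angles agree. The dial has a tick every 5 degrees.
- pointer_tip (a point): Tip of the black pointer, 52 mm from the pivot.
- mark_line (a point): Middle of the red mark (5 mm wide) at the radius of the pointer's tip.
- bit_block: Grey drilled driver-bit holder, 32 x 85 x 42 mm, a bystander; origin under its centre.
- loupe: Black loupe, 37 mm across, 38 mm high, a bystander; origin under its centre.
- steel_cup: Steel cup, 57 mm across, 50 mm high, a bystander; origin under its centre.
- nut_jar: White screw-top jar, 44 mm across, 61 mm high, a bystander; origin under its centre.
Things that resemble listed ones, but are neither listed nor needed, are in the scene too. Leave any purple look-alike of the gauge alone.

How it is judged:
By the outcome, as a careful person would: the job done as asked, in the order asked, and still so for the second after the job is handed in, while the arm keeps its last pose, push and grip.
It also fails if it takes over 51 s, if anything falls off the work surface, if the arm or the gripper's body presses on something with over 40 N, if the wrist force passes 120 N, or if a joint passes its speed limit or range.

## Working session

There is one attempt and no reset: what is moved stays moved. The work goes in short steps, Python scripts to look and compute and a tool call to move; the robot and the scene stay as the last step left them, time stands still between calls to the robot, and variables do not carry over. Pictures are saved under pics/ and viewed, and the job is handed in when it is done.

Besides the shell and the picture viewer there is one more tool, called after "Call:" by a JSON object that holds its "method" and its "body". carry_out: Moves the arm, as the interface text tells. Its arguments: {"type":"object","properties":{"targets":{"type":"array","items":{"type":"array"}}},"required":["targets"]}

```bash
mkdir -p pics
cat > h.py <<'E'
import numpy as np, cv2
from workcell import monitor, vision, order, find_in, regions_of, place_of
def save(cam,name):
    im=vision.get_image(cam); cv2.imwrite('pics/'+name+'.png',im[:,:,::-1]); return im
def cm(cam):
    m=vision.camera_model(cam); R=cv2.Rodrigues(np.array(m['rvec'],float))[0]; return m,R,np.array(m['tvec'],float).ravel()
def toworld(cam,p,c=None):
    m,R,t=c or cm(cam); return R.T@(np.array(p,float)-t)
def pix2plane(cam,uv,z,c=None):
    m,R,t=c or cm(cam)
    n=cv2.undistortPoints(np.array([[uv]],float),np.array(m['K'],float),np.array(m['dist'],float))[0,0]
    d=R.T@np.array([n[0],n[1],1]); o=-R.T@t
    return o+d*(z-o[2])/d[2]
def proj(cam,P,c=None):
    m,R,t=c or cm(cam)
    return cv2.projectPoints(np.array(P,float).reshape(-1,1,3),np.array(m['rvec'],float),np.array(m['tvec'],float),np.array(m['K'],float),np.array(m['dist'],float))[0][:,0]
E
python3 - <<'E'
from h import *
np.set_printoptions(precision=1,suppress=True)
print(monitor.get_obs())
for c in ['scene','top','wrist']:
    save(c,c+'0'); C=cm(c); print(c,-C[1].T@C[2])
    if c=='wrist': continue
    for q in ['stud','gauge','stud_block','pocket','stud_ball','groove','pointer_tip','mark_line','bit_block','loupe','steel_cup','nut_jar']:
        for r in place_of(q,c)[:3]: print(q,round(r['confidence'],2),toworld(c,r['point'],C))
E
```

```text
{'t': 0.0, 'qpos': array([ 1.3,  0.4,  1.6, -0. ,  1.1, -0. ]), 'qvel': array([ 0.,  0.,  0.,  0.,  0., -0.]), 'joint_torque': array([ -0. , -54.5, -27.4,   0.1,   0. ,  -0. ]), 'ee_pos': array([159.8, 603.7, 221.9]), 'orientation': array([-0.4, -3.1,  0. ]), 'ft_force': array([ 0. , -0.1, -0.7]), 'moment': array([ 0. ,  0.1, -0. ]), 'width': 87.90108699168867}
scene [ -48.  -389.6  653.3]
stud 0.59 [ 515.7 -240.8   -0.9]
gauge 0.61 [ 376.1 -235.8   -1.7]
gauge 0.58 [484.4 204.7  -2.6]
stud_block 0.94 [486.9 -72.1   3.1]
stud_ball 0.65 [ 516.4 -244.9   26.3]
groove 0.91 [ 378.7 -242.4    6.6]
groove 0.58 [480.3 208.1   4.9]
pointer_tip 0.2 [ 517.2 -245.4   26.1]
bit_block 0.93 [ 607.5 -175.1    1.1]
loupe 0.81 [600.8 -71.3   4.5]
steel_cup 0.63 [348.9 225.   -0.3]
nut_jar 0.84 [ 655.5 -119.    -0.2]
top [ 337.9  -27.1 1137.7]
stud 0.7 [ 519.9 -245.3    0.3]
gauge 0.96 [ 381.1 -239.2   -4. ]
gauge 0.91 [479.2 204.   -2.5]
gauge 0.43 [ 662.9 -110.3    0.9]
stud_block 0.72 [488.2 -67.   -5.3]
pocket 0.66 [487.1 -65.7  32. ]
stud_ball 0.53 [ 514.8 -244.2   30.2]
groove 0.75 [ 383.5 -238.9    4.6]
groove 0.61 [475.8 206.6   6.6]
bit_block 0.63 [478.7 206.9  -1.4]
bit_block 0.61 [ 611.8 -169.7   -1.9]
loupe 0.55 [599.4 -69.4   3.9]
steel_cup 0.86 [346.4 223.9  -2.7]
nut_jar 0.79 [ 661.2 -110.     0.8]
wrist [ 91.6 622.6 385.8]
```

View pics/scene0.png

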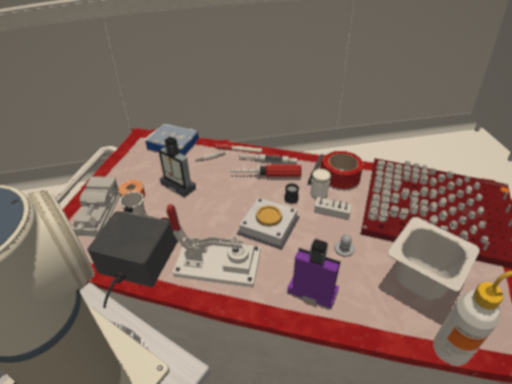

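View pics/top0.png

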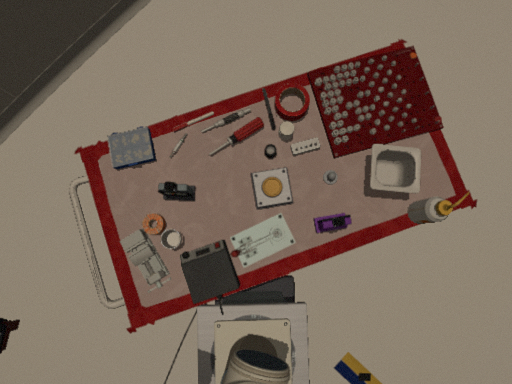

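View pics/wrist0.png

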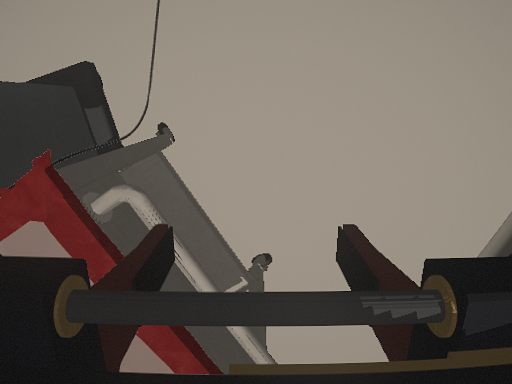

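Run:
```python
from h import *
np.set_printoptions(precision=2,suppress=True)
o=monitor.get_obs(); print(cv2.Rodrigues(o['orientation'])[0])
im=cv2.imread('pics/top0.png'); s=cv2.imread('pics/scene0.png')
def crop(a,u,v,r,k): return cv2.resize(a[v-r:v+r,u-r:u+r],None,fx=k,fy=k,interpolation=cv2.INTER_CUBIC)
a=np.hstack([crop(im,178,190,33,6),crop(s,176,165,33,6)]); cv2.imwrite('pics/z0.png',a)
a=np.hstack([crop(im,270,188,33,6),crop(im,330,178,33,6)]); cv2.imwrite('pics/z1.png',a)
print(vision.camera_model('wrist')['K']); C=cm('wrist'); print(C[1],-C[1].T@C[2])
```

```text
[[-0.97  0.26 -0.  ]
 [ 0.26  0.97 -0.  ]
 [ 0.   -0.   -1.  ]]
[[327.63   0.   254.93]
 [  0.   327.63 193.86]
 [  0.     0.     1.  ]]
[[ 0.26  0.97  0.  ]
 [ 0.93 -0.25  0.26]
 [ 0.25 -0.07 -0.96]] [ 91.6  622.55 385.79]
```

View pics/z0.png

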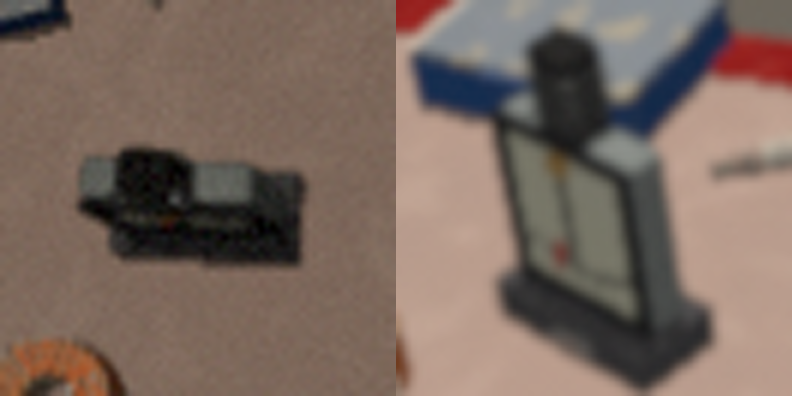

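View pics/z1.png

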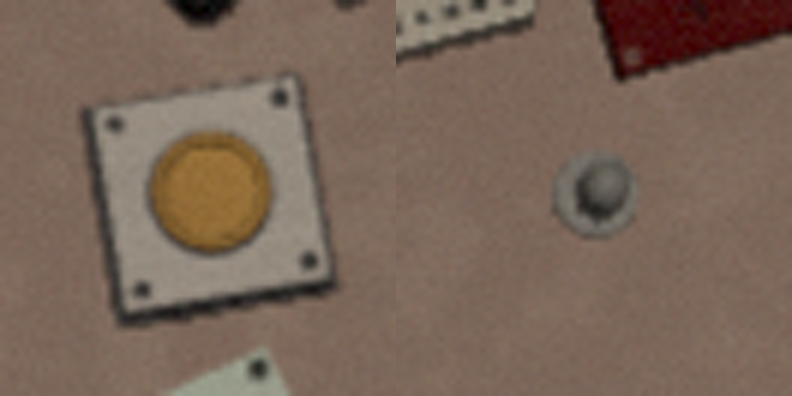

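Call:
{"method": "carry_out", "body": {"targets": [[[0,0,15],[310,-404,50],87],[[0,0,15],[310,-404,50],87],[[0,0,15],[310,-404,50],87],[[0,0,15],[310,-404,50],87],[[0,0,15],[310,-404,50],87],[[0,0,15],[310,-404,50],87],[[0,0,15],[310,-404,50],87],[[0,0,15],[310,-404,50],87],[[0,0,15],[310,-404,50],87],[[0,0,15],[310,-404,50],87]]}}

```text
t: 2.18
ee_pos: [413.0, 273.7, 263.9]
orientation: [-0.005, 3.141, 0.001]
ft_force: [0.4, 0.7, -0.5]
width: 87.1
```

Call:
{"method": "carry_out", "body": {"targets": [[[0,0,0],[57,-73,8],87],[[0,0,0],[57,-73,8],87],[[0,0,0],[57,-73,8],87],[[0,0,0],[57,-73,8],87]]}}

```text
t: 2.52
ee_pos: [470.7, 200.6, 271.7]
orientation: [0.002, 3.141, 0.0]
ft_force: [-0.9, 0.1, 0.0]
width: 87.1
```

Run:
```python
from h import *
np.set_printoptions(precision=2,suppress=True)
o=monitor.get_obs(); print(o['ee_pos'],cv2.Rodrigues(o['orientation'])[0])
C=cm('wrist'); save('wrist','w1'); 
for q in ['gauge','groove','pointer_tip','mark_line']:
    for r in place_of(q,'wrist')[:2]: print(q,round(r['confidence'],2),toworld('wrist',r['point'],C))
save('scene','s1'); C=cm('scene')
for q in ['gauge','groove','pointer_tip','mark_line']:
    for r in place_of(q,'scene')[:2]: print(q,round(r['confidence'],2),toworld('scene',r['point'],C))
s=cv2.imread('pics/s1.png'); cv2.imwrite('pics/s1z.png',cv2.resize(s[125:205,130:230],None,fx=7,fy=7,interpolation=cv2.INTER_CUBIC))
```

```text
[470.73 200.61 271.71] [[-1.  0.  0.]
 [ 0.  1.  0.]
 [-0.  0. -1.]]
gauge 0.76 [483.54 208.14   4.8 ]
gauge 0.61 [490.14 -67.67  32.44]
groove 0.8 [482.22 206.84   9.62]
pointer_tip 0.36 [473.21 202.35  43.65]
mark_line 0.22 [482.51 210.15   5.55]
gauge 0.72 [ 380.07 -235.72   -3.69]
gauge 0.58 [481.49 204.71  -2.09]
groove 0.67 [ 380.38 -238.67    3.95]
groove 0.59 [482.34 207.27   5.57]
pointer_tip 0.3 [ 659.46 -115.57   -4.45]
```

View pics/w1.png

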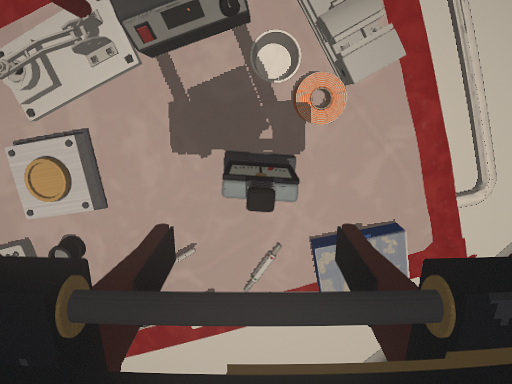

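View pics/s1z.png

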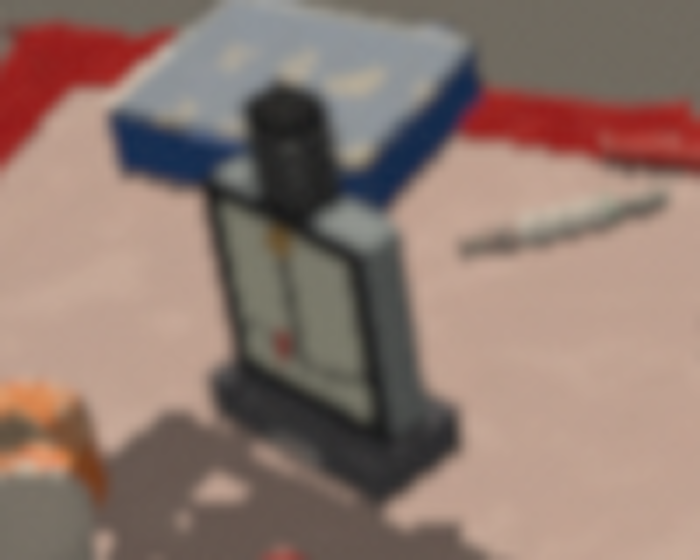

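Run:
```python
import cv2
s=cv2.imread('pics/w1.png'); cv2.imwrite('pics/w1z.png',cv2.resize(s[140:225,210:310],None,fx=8,fy=7,interpolation=cv2.INTER_CUBIC))
```

```text
(no output)
```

View pics/w1z.png

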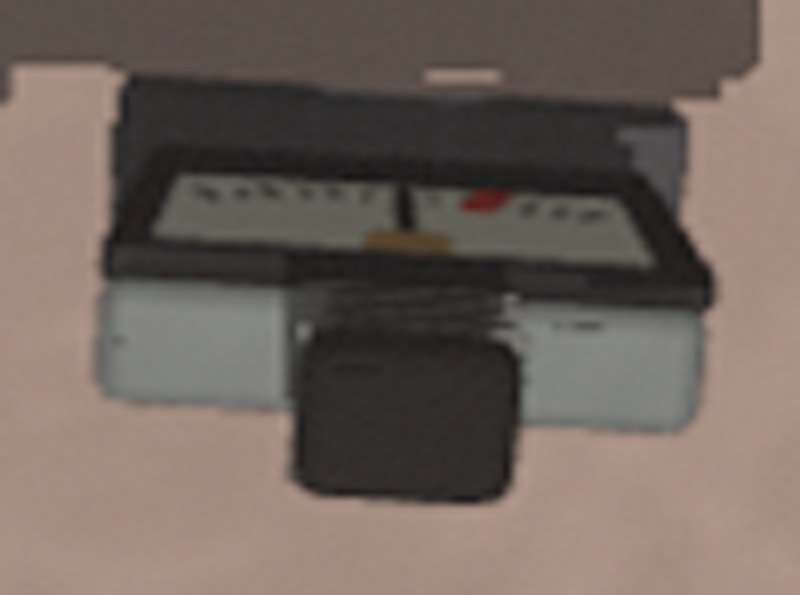

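Run:
```python
from h import *
np.set_printoptions(precision=2,suppress=True)
C=cm('wrist')
P=lambda x,y,z: pix2plane('wrist',(210+(x-3.5)/8,140+(y-3)/7),z,C)
L=P(105,277,105);R=P(712,303,105);print(L,R,np.linalg.norm(R-L),np.degrees(np.arctan2((R-L)[0],(R-L)[1])))
L=P(105,395,105);R=P(698,428,105);print(L,R,np.linalg.norm(R-L),np.degrees(np.arctan2((R-L)[0],(R-L)[1])))
L=P(120,82,0);R=P(683,112,0);print(L,R,np.linalg.norm(R-L),np.degrees(np.arctan2((R-L)[0],(R-L)[1])))
g=[P(300,335,148),P(523,345,148),P(512,503,148),P(292,492,148)];print(g, P(408,417,148))
for a in [(405,185),(488,202),(435,196),(370,190),(528,208),(560,212),(597,216),(205,188),(410,240)]: print(a,P(*a,42),P(*a,48))
```

```text
[472.2  170.07 105.  ] [475.77 248.45 105.  ] 78.4584629969662 2.609443017411749
[490.24 169.69 105.  ] [495.03 247.36 105.  ] 77.82199699742898 3.5289760125631693
[457.87 162.84   0.  ] [463.16 256.67   0.  ] 93.97686253315635 3.2269051621236624
[array([470.08, 196.2 , 148.  ]), array([471.29, 221.35, 148.  ]), array([492.73, 220.53, 148.  ]), array([491.32, 195.24, 148.  ])] [481.02 208.46 148.  ]
(405, 185) [469.85 209.67  42.  ] [468.75 209.57  48.  ]
(488, 202) [472.78 222.32  42.  ] [471.64 222.03  48.  ]
(435, 196) [471.77 214.25  42.  ] [470.64 214.08  48.  ]
(370, 190) [470.75 204.37  42.  ] [469.64 204.34  48.  ]
(528, 208) [473.81 228.43  42.  ] [472.65 228.04  48.  ]
(560, 212) [474.49 233.32  42.  ] [473.32 232.86  48.  ]
(597, 216) [475.17 238.98  42.  ] [473.99 238.43  48.  ]
(205, 188) [470.51 179.31  42.  ] [469.4  179.67  48.  ]
(410, 240) [479.58 210.52  42.  ] [478.33 210.4   48.  ]
```

Call:
{"method": "carry_out", "body": {"targets": [[[0,0,0],[45,-444,-60],87],[[0,0,0],[45,-444,-60],87],[[0,0,0],[45,-444,-60],87],[[0,0,0],[45,-444,-60],87],[[0,0,0],[45,-444,-60],87],[[0,0,0],[45,-444,-60],87],[[0,0,0],[45,-444,-60],87],[[0,0,0],[45,-444,-60],87],[[0,0,0],[45,-444,-60],87],[[0,0,0],[45,-444,-60],87]]}}

```text
t: 3.85
ee_pos: [510.7, -210.2, 215.7]
orientation: [-0.005, 3.141, -0.0]
ft_force: [0.8, 0.2, -0.5]
width: 87.0
```

Run:
```python
from h import *
np.set_printoptions(precision=2,suppress=True)
o=monitor.get_obs(); print(o['ee_pos'],cv2.Rodrigues(o['orientation'])[0])
C=cm('wrist'); save('wrist','w2'); 
for q in ['stud','stud_ball','pocket','stud_block']:
    for r in place_of(q,'wrist')[:2]: print(q,round(r['confidence'],2),toworld('wrist',r['point'],C))
```

```text
[ 510.72 -210.18  215.68] [[-1. -0.  0.]
 [-0.  1. -0.]
 [-0. -0. -1.]]
stud 0.65 [ 520.46 -244.78    1.93]
stud_ball 0.7 [ 522.36 -246.97    0.68]
stud_ball 0.21 [599.55 -67.11   2.02]
pocket 0.78 [487.36 -67.89  33.28]
stud_block 0.6 [489.57 -71.28   0.92]
```

View pics/w2.png

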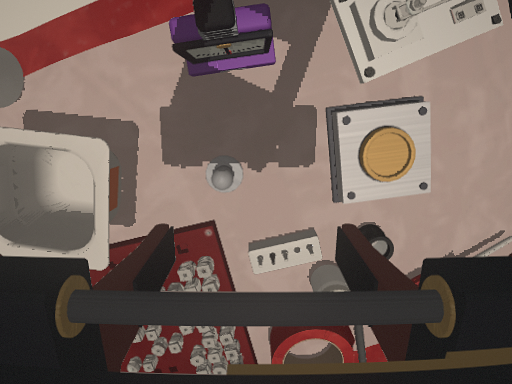

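Run:
```python
from h import *
np.set_printoptions(precision=2,suppress=True)
C=cm('wrist')
for z in (40,70,100): print('bin',z,pix2plane('wrist',(109,150),z,C),pix2plane('wrist',(108,265),z,C))
m=regions_of('stud','wrist')
for r in m[:1]:
    M=r['mask'].astype(np.uint8); c=max(cv2.findContours(M,0,2)[0],key=cv2.contourArea); print(r['confidence'],cv2.fitEllipse(c),cv2.boundingRect(c))
    print(pix2plane('wrist',cv2.fitEllipse(c)[0],6,C))
im=cv2.imread('pics/w2.png')
hsv=cv2.cvtColor(im,cv2.COLOR_BGR2HSV); M=((hsv[...,0]>10)&(hsv[...,0]<28)&(hsv[...,1]>110)&(hsv[...,2]>90)).astype(np.uint8); M[:, :340]=0;M[:,430:]=0;M[:110]=0;M[200:]=0
c=max(cv2.findContours(M,0,2)[0],key=cv2.contourArea); e=cv2.fitEllipse(c); print(e)
# horizontal extents: rim z=40 d=58
print(pix2plane('wrist',e[0],40,C))
a=cv2.resize(im[145:205,190:260],None,fx=6,fy=6,interpolation=cv2.INTER_CUBIC);b=cv2.resize(im[120:190,350:425],None,fx=6,fy=6,interpolation=cv2.INTER_CUBIC)
h=max(a.shape[0],b.shape[0]); a=cv2.copyMakeBorder(a,0,h-a.shape[0],0,0,0); cv2.imwrite('pics/w2z.png',np.hstack([a,b]))
# model projections
for zc,r in((0,22),(6,22)):
    for cx,cy in((520,-245),):
        t=np.linspace(0,2*np.pi,4,endpoint=False); print(zc,proj('wrist',np.c_[cx+r*np.cos(t),cy+r*np.sin(t),0*t+zc],C))
print('ball',proj('wrist',[[520,-245,30]],C))
```

```text
bin 40 [ 484.5  -361.44   40.  ] [ 618.25 -378.69   40.  ]
bin 70 [ 480.55 -347.87   70.  ] [ 602.46 -363.59   70.  ]
bin 100 [ 476.6 -334.3  100. ] [ 586.66 -348.49  100.  ]
0.69 ((224.41400146484375, 173.18893432617188), (35.85404968261719, 36.48834991455078), 12.330537796020508) (207, 155, 37, 37)
[ 516.45 -243.17    6.  ]
((388.3048095703125, 154.2427520751953), (49.940635681152344, 54.818721771240234), 38.83290481567383)
[488.42 -67.36  40.  ]
0 [[223.79 193.1 ]
 [242.01 175.14]
 [222.97 156.6 ]
 [204.8  175.09]]
6 [[223.33 194.42]
 [241.81 176.21]
 [222.48 157.4 ]
 [204.05 176.16]]
ball [[220.84 180.8 ]]
```

View pics/w2z.png

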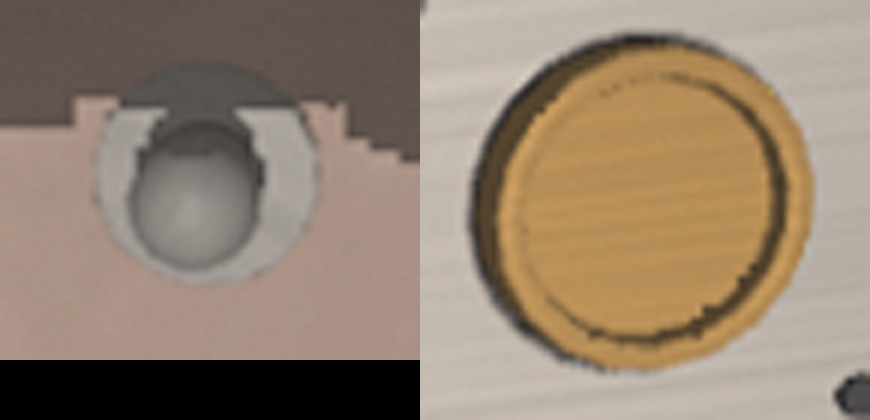

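Run:
```python
from h import *
np.set_printoptions(precision=1,suppress=True)
C=cm('wrist');S=cm('scene')
for z in range(30,121,15): print(z,pix2plane('wrist',(107,137),z,C)[:2],pix2plane('scene',(392,250),z,S)[:2],'|',pix2plane('wrist',(108,267),z,C)[:2],pix2plane('scene',(405,225),z,S)[:2])
s=cv2.imread('pics/s1.png'); cv2.imwrite('pics/bin.png',cv2.resize(s[200:300,320:490],None,fx=4.5,fy=4.5,interpolation=cv2.INTER_CUBIC))
```

```text
30 [ 472.2 -366.3] [ 541.1 -339.9] | [ 626.7 -383.5] [ 627.5 -341.8]
45 [ 470.8 -359.5] [ 526.9 -341.1] | [ 618.7 -375.9] [ 611.3 -343. ]
60 [ 469.4 -352.7] [ 512.7 -342.3] | [ 610.6 -368.4] [ 595.  -344.1]
75 [ 468.  -345.8] [ 498.6 -343.5] | [ 602.6 -360.8] [ 578.8 -345.3]
90 [ 466.6 -339. ] [ 484.4 -344.7] | [ 594.6 -353.3] [ 562.5 -346.4]
105 [ 465.2 -332.2] [ 470.2 -345.9] | [ 586.6 -345.7] [ 546.2 -347.6]
120 [ 463.9 -325.4] [ 456.  -347.1] | [ 578.5 -338.1] [ 530.  -348.7]
```

View pics/bin.png

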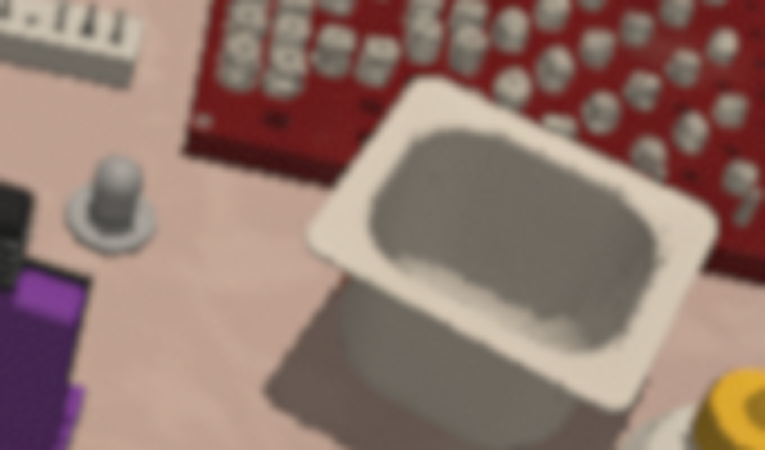

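Call:
{"method": "carry_out", "body": {"targets": [[[0,0,-70],[7.5,-33,-60],87],[[0,0,-70],[7.5,-33,-60],87],[[0,0,-70],[7.5,-33,-60],87],[[0,0,-70],[7.5,-33,-60],87],[[0,0,-70],[7.5,-33,-60],87],[[0,0,-70],[7.5,-33,-60],87],[[0,0,-70],[7.5,-33,-60],87],[[0,0,-70],[7.5,-33,-60],87],[[0,0,-70],[7.5,-33,-60],87],[[0,0,-70],[7.5,-33,-60],87]]}}

```text
t: 4.98
ee_pos: [518.7, -239.4, 156.3]
orientation: [1.803, 2.573, 0.0]
ft_force: [0.7, -0.4, 0.7]
width: 87.1
```

Call:
{"method": "carry_out", "body": {"targets": [[[0,0,-20],[0,0,-55],70],[[0,0,-20],[0,0,-55],70],[[0,0,-20],[0,0,-55],70],[[0,0,-20],[0,0,-55],70],[[0,0,-20],[0,0,-55],70]]}}

```text
t: 5.4
ee_pos: [518.8, -240.1, 101.2]
orientation: [2.212, 2.23, 0.0]
ft_force: [1.1, 0.2, 0.2]
width: 70.0
```

Run:
```python
from h import *
np.set_printoptions(precision=2,suppress=True)
o=monitor.get_obs(); print(o['ee_pos'],o['qpos'],cv2.Rodrigues(o['orientation'])[0])
C=cm('wrist'); save('wrist','w3'); 
for q in ['stud','stud_ball']:
    for r in place_of(q,'wrist')[:2]: print(q,round(r['confidence'],2),toworld('wrist',r['point'],C))
print(proj('wrist',[[518,-243.3,30],[518,-243.3,0]],C))
```

```text
[ 518.82 -240.08  101.25] [-0.45  0.51  1.83  0.    0.8  -0.46] [[-0.01  1.    0.  ]
 [ 1.    0.01 -0.  ]
 [-0.    0.   -1.  ]]
stud 0.84 [ 521.6  -249.96    2.04]
stud 0.47 [ 657.41 -117.3     3.44]
stud_ball 0.7 [ 521.81 -243.2    32.64]
[[252.38 208.23]
 [252.61 197.33]]
```

View pics/w3.png

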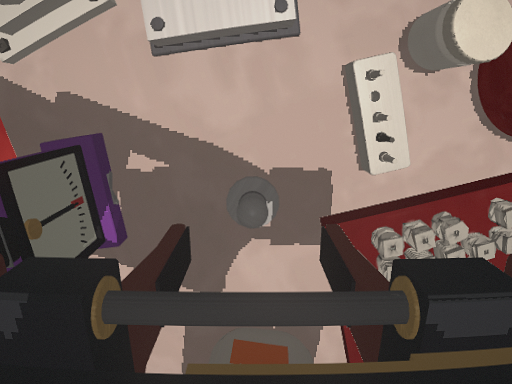

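Call:
{"method": "carry_out", "body": {"targets": [[[0,0,0],[-1,-3.2,-41],70],[[0,0,0],[-1,-3.2,-75],70],[[0,0,0],[-1,-3.2,-89.5],70],[[0,0,0],[-1,-3.2,-89.5],70]]}}

```text
t: 5.88
ee_pos: [515.3, -243.5, 8.6]
orientation: [-2.213, -2.223, 0.002]
ft_force: [-0.2, 0.2, 1.3]
width: 70.1
```

Run:
```python
from h import *
np.set_printoptions(precision=2,suppress=True)
o=monitor.get_obs(); print(o['ee_pos'],o['ft_force'])
C=cm('wrist'); im=save('wrist','w4'); print(proj('wrist',[[518,-243.3,30],[518,-243.3,0],o['ee_pos']],C))
```

```text
[ 515.3  -243.46    8.64] [-0.22  0.2   1.29]
[[258.37 260.54]
 [258.03 236.36]
 [253.11 242.77]]
```

View pics/w4.png

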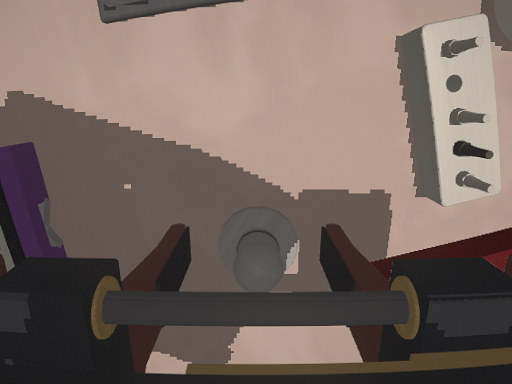

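Call:
{"method": "carry_out", "body": {"targets": [[[0,0,0],[2,0,3],70],[[0,0,0],[2,0,3],20],[[0,0,0],[2,0,3],20],[[0,0,0],[2,0,3],20],[[0,0,0],[2,0,3],20],[[0,0,0],[2,0,3],20],[[0,0,0],[2,0,3],20],[[0,0,0],[2,0,3],20]]}}

```text
t: 6.6
ee_pos: [519.2, -244.5, 14.4]
orientation: [-2.218, -2.225, 0.0]
ft_force: [-0.9, -0.9, -0.2]
width: 26.6
```

Call:
{"method": "carry_out", "body": {"targets": [[[0,0,0],[0,0,0],20],[[0,0,0],[0,0,0],20],[[0,0,0],[0,0,0],20],[[0,0,0],[0,0,0],20]]}}

```text
t: 6.93
ee_pos: [519.1, -244.5, 14.4]
orientation: [-2.218, -2.225, 0.0]
ft_force: [-2.3, 0.4, 2.6]
width: 22.3
```

Call:
{"method": "carry_out", "body": {"targets": [[[0,0,0],[0,0,20],20],[[0,0,0],[0,0,50],20],[[0,0,0],[0,0,80],20],[[0,0,0],[0,0,80],20],[[0,0,0],[0,0,80],20]]}}

```text
t: 7.35
ee_pos: [520.4, -245.1, 95.7]
orientation: [2.216, 2.222, 0.002]
ft_force: [-0.5, 0.3, -1.2]
width: 22.5
```

Run:
```python
from h import *
np.set_printoptions(precision=2,suppress=True)
o=monitor.get_obs(); print(o['ee_pos'],o['ft_force'],o['width'])
C=cm('wrist'); im=save('wrist','w5'); e=o['ee_pos']; print(proj('wrist',[e,e+[0,0,19]],C))
for q in ['stud','stud_ball']:
    for r in place_of(q,'wrist')[:2]: print(q,round(r['confidence'],2),toworld('wrist',r['point'],C)-e)
save('scene','s5')
s=cv2.imread('pics/s5.png'); cv2.imwrite('pics/s5z.png',cv2.resize(s[150:270,270:420],None,fx=5,fy=5,interpolation=cv2.INTER_CUBIC))
```

```text
[ 520.44 -245.09   95.7 ] [-0.51  0.27 -1.16] 22.54905756132586
[[253.04 242.74]
 [252.98 258.7 ]]
stud 0.89 [  0.08  -4.75 -11.45]
stud_ball 0.76 [ 2.83  0.97 21.21]
```

View pics/w5.png

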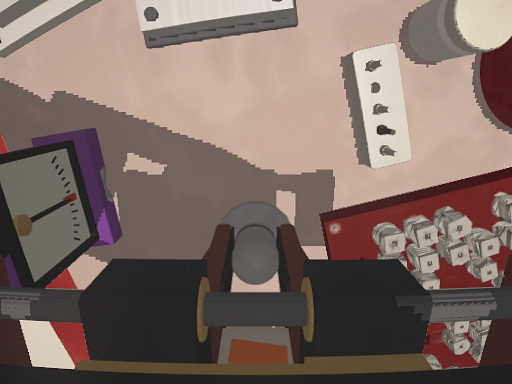

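View pics/s5z.png

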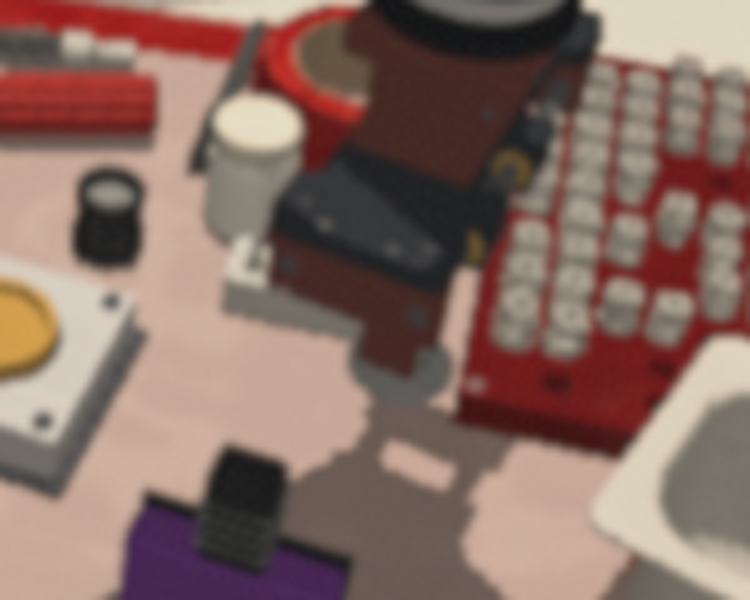

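Call:
{"method": "carry_out", "body": {"targets": [[[0,0,0],[-32,177,0],20],[[0,0,0],[-32,177,0],20],[[0,0,0],[-32,177,0],20],[[0,0,0],[-32,177,0],20],[[0,0,0],[-32,177,0],20],[[0,0,0],[-32,177,0],20],[[0,0,0],[-32,177,0],20]]}}

```text
t: 8.13
ee_pos: [486.9, -66.9, 93.5]
orientation: [-2.215, -2.226, 0.002]
ft_force: [0.6, 0.1, -1.0]
width: 22.2
```

```bash
cat > l.py <<'E'
from h import *
import sys
np.set_printoptions(precision=2,suppress=True)
n=sys.argv[1]
E=[]
for i in range(3):
    o=monitor.get_obs(); E.append(o['ee_pos']); C=cm('wrist'); im=save('wrist',n)
    print(o['ee_pos'],o['ft_force'],o['width'],-C[1].T@C[2]-o['ee_pos'])
e=o['ee_pos']
for q in ['stud','stud_ball','pocket','stud_block']:
    for r in place_of(q,'wrist')[:1]: print(q,round(r['confidence'],2),toworld('wrist',r['point'],C))
np.save(n+'_e.npy',e)
E
python3 l.py w6
```

```text
[486.85 -66.92  93.54] [ 0.57  0.12 -0.99] 22.237839399059194 [  0.73  71.62 163.12]
[487.33 -67.74  93.73] [ 0.16  0.13 -1.97] 22.6533304975002 [  0.71  71.62 163.11]
[487.52 -68.28  93.86] [ 0.85  0.55 -0.33] 22.348409195045544 [  0.75  71.65 163.12]
stud 0.85 [489.66 -71.77  83.1 ]
stud_ball 0.84 [489.65 -71.13 112.15]
pocket 0.95 [488.68 -68.82  35.25]
stud_block 0.72 [489.99 -68.98  -0.04]
```

View pics/w6.png

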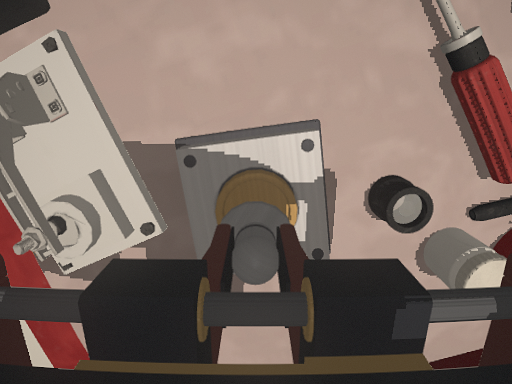

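Run:
```python
from h import *
im=cv2.imread('pics/w6.png'); cv2.imwrite('pics/w6z.png',cv2.resize(im[160:290,205:310],None,fx=5.5,fy=4.6,interpolation=cv2.INTER_CUBIC))
np.set_printoptions(precision=2,suppress=True)
C=cm('wrist'); t=np.radians([0,45,90,135,180])
def ring(cx,cy,z,r): return proj('wrist',np.c_[cx+r*np.cos(t),cy+r*np.sin(t),0*t+z],C)
e=np.load('w6_e.npy');print(e)
for nm,a in [('rim',(488.5,-67.3,40,29)),('bore',(488.5,-67.3,40,23.5)),('flange',(488.5,-67.3,e[2]-13+6,22)),('flangeb',(488.5,-67.3,e[2]-13,22)),('ball',(488.5,-67.3,e[2]-13+30,12))]:
    p=ring(*a); print(nm,p.tolist()); print('   z',((p-[205,160])*[5.5,4.6]).astype(int).tolist())
```

```text
[487.52 -68.28  93.86]
rim [[296.5620745034954, 209.71586496437254], [285.17034707438984, 181.02603090295278], [255.07021781576273, 168.68202889681257], [224.92008079564025, 180.94158451417928], [213.42162720227265, 209.6083002072211]]
   z [[503, 228], [440, 96], [275, 39], [109, 96], [46, 228]]
bore [[288.6958555313704, 209.71297417895212], [279.34534629674107, 186.5619414234405], [255.0562510422025, 176.66851764704117], [230.72810706455996, 186.49481710135956], [221.2923445702084, 209.62577292855462]]
   z [[460, 228], [408, 122], [275, 76], [141, 121], [89, 228]]
flange [[294.3642826518469, 235.5408359117736], [283.5920771859813, 209.08525691986677], [255.15116803950548, 197.70966410292056], [226.66127857017733, 209.01164778697625], [215.78411606615472, 235.44737005430753]]
   z [[491, 347], [432, 225], [275, 173], [119, 225], [59, 347]]
flangeb [[293.1591300055727, 231.5514439015218], [282.6883707446949, 205.82092683710275], [255.13581396661257, 194.7712059516461], [227.536378906959, 205.7488864846694], [216.9647759581846, 231.45954339946533]]
   z [[484, 329], [427, 210], [275, 159], [123, 210], [65, 328]]
ball [[279.65520930870554, 254.37584037229746], [272.77905455260077, 238.3259514697303], [255.1851990158328, 231.51234096392935], [237.56195355124208, 238.28468753555433], [230.62004387256462, 254.32153875741528]]
   z [[410, 434], [372, 360], [276, 328], [179, 360], [140, 433]]
```

View pics/w6z.png

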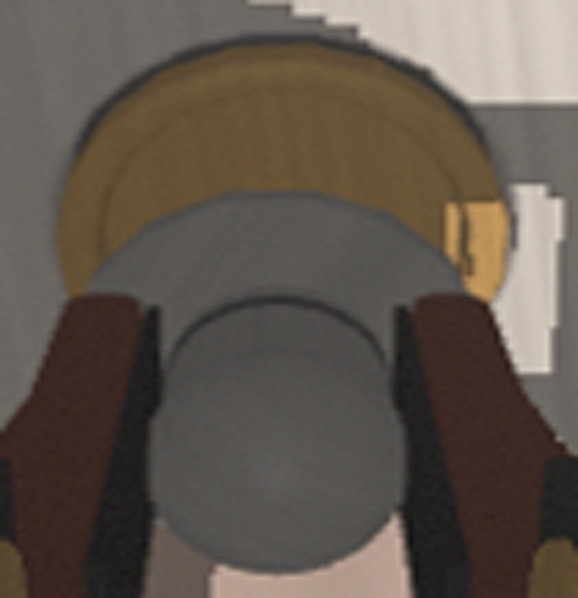

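Call:
{"method": "carry_out", "body": {"targets": [[[0,0,0],[0.5,1.3,-18],20],[[0,0,0],[0.5,1.3,-35],20],[[0,0,0],[0.5,1.3,-35],20],[[0,0,0],[0.5,1.3,-35],20],[[0,0,0],[0.5,1.3,-35],20],[[0,0,0],[0.5,1.3,-35],20]]}}

```text
t: 8.98
ee_pos: [488.4, -66.5, 60.2]
orientation: [2.218, 2.224, 0.001]
ft_force: [-0.2, -0.1, -1.0]
width: 22.3
```

```bash
python3 l.py w7
python3 - <<'E'
from h import *
im=cv2.imread('pics/w7.png'); cv2.imwrite('pics/w7z.png',cv2.resize(im[160:290,205:310],None,fx=5.5,fy=4.6,interpolation=cv2.INTER_CUBIC))
np.set_printoptions(precision=2,suppress=True)
C=cm('wrist'); t=np.radians([0,45,90,135,180])
def ring(cx,cy,z,r): return proj('wrist',np.c_[cx+r*np.cos(t),cy+r*np.sin(t),0*t+z],C)
e=np.load('w7_e.npy');print(e)
for nm,a in [('rim',(489.5,-67.8,40,29)),('bore',(489.5,-67.8,40,23.5)),('flange',(489.5,-67.8,e[2]-12+6,22)),('flangeb',(489.5,-67.8,e[2]-12,22)),('ball',(489.5,-67.8,e[2]-12+30,12))]:
    p=ring(*a);  print(nm,'   z',((p-[205,160])*[5.5,4.6]).astype(int).tolist())
E
```

```text
[488.42 -66.52  60.16] [-0.19 -0.09 -0.96] 22.250828832372104 [  0.45  71.66 163.08]
[488.4  -66.48  60.16] [-0.31  0.1  -1.43] 22.400134409619454 [  0.45  71.68 163.11]
[488.35 -66.42  60.14] [-0.41 -0.25 -1.2 ] 22.100378527876398 [  0.44  71.66 163.09]
stud 0.84 [490.61 -70.13  49.32]
stud_ball 0.97 [493.13 -67.61  81.08]
pocket 0.37 [ 658.45 -119.03    5.61]
stud_block 0.89 [491.23 -74.66   1.43]
[488.35 -66.42  60.14]
rim    z [[545, 330], [474, 179], [280, 113], [86, 178], [12, 329]]
bore    z [[495, 330], [436, 208], [280, 155], [123, 207], [63, 329]]
flange    z [[497, 374], [438, 252], [281, 200], [123, 251], [62, 373]]
flangeb    z [[490, 355], [433, 236], [280, 185], [127, 235], [69, 354]]
ball    z [[416, 465], [379, 391], [281, 360], [184, 391], [145, 464]]
```

View pics/w7z.png

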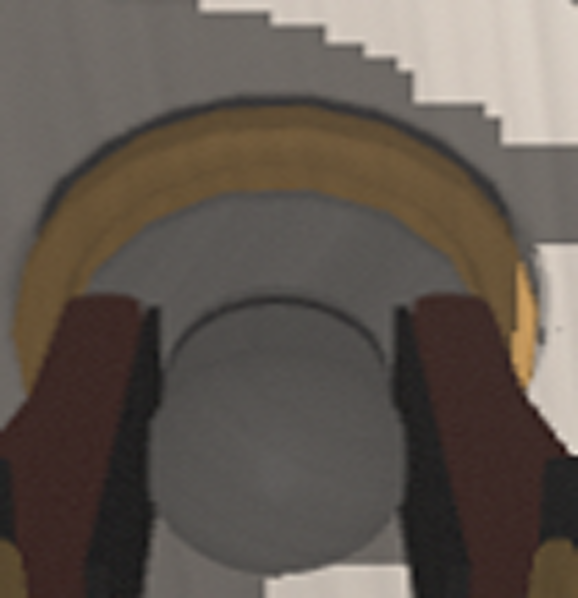

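Call:
{"method": "carry_out", "body": {"targets": [[[0,0,0],[0,0,-5],20],[[0,0,0],[0,0,-8],20],[[0,0,0],[0,0,-10],20],[[0,0,0],[0,0,-12],20],[[0,0,0],[0,0,-12],20],[[0,0,0],[0,0,-12],20]]}}

```text
t: 9.83
ee_pos: [487.8, -66.4, 47.3]
orientation: [-2.218, -2.225, 0.0]
ft_force: [-0.2, -2.4, 1.7]
width: 22.8
```

```bash
python3 l.py w8
python3 - <<'E'
from h import *
im=cv2.imread('pics/w8.png'); cv2.imwrite('pics/w8z.png',cv2.resize(im[160:290,205:310],None,fx=5.5,fy=4.6,interpolation=cv2.INTER_CUBIC))
E
```

```text
[487.79 -66.39  47.26] [-0.18 -2.41  1.66] 22.848031882675713 [  0.68  71.65 163.11]
[487.79 -66.38  47.36] [-0.59 -2.49  1.76] 22.413064035540465 [  0.66  71.65 163.1 ]
[487.78 -66.33  47.41] [ 0.16 -1.56  2.85] 22.604210196160697 [  0.66  71.61 163.11]
stud 0.8 [492.11 -70.16  35.07]
stud_ball 0.7 [488.88 -67.26  67.13]
```

View pics/w8z.png

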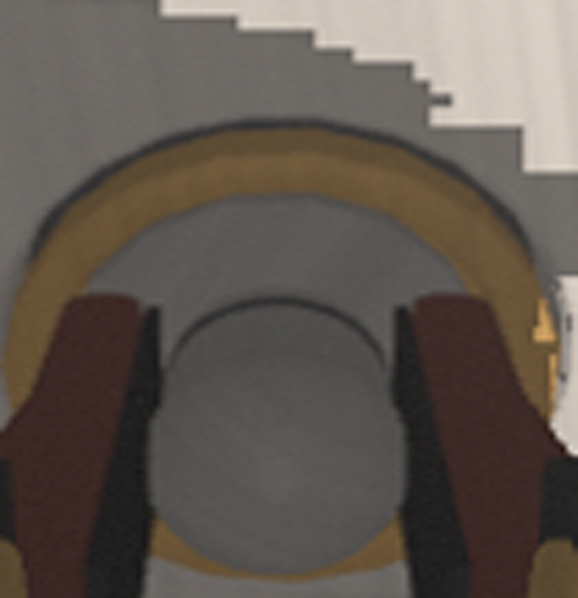

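Run:
```python
from h import *
C=cm('wrist'); t=np.radians([0,45,90,135,180])
def ring(cx,cy,z,r): return proj('wrist',np.c_[cx+r*np.cos(t),cy+r*np.sin(t),0*t+z],C)
for nm,a in [('rim40',(489,-66.5,40,29)),('rim34',(489,-66.5,34,29)),('fl40',(489,-66.5,40,22)),('fl46',(489,-66.5,46,22))]:
    p=ring(*a);  print(nm,'   z',((p-[205,160])*[5.5,4.6]).astype(int).tolist())
o=monitor.get_obs();print(o['ee_pos'],cv2.Rodrigues(o['orientation'])[0].round(3))
save('scene','s8'); s=cv2.imread('pics/s8.png'); cv2.imwrite('pics/s8z.png',cv2.resize(s[170:250,220:320],None,fx=7,fy=7,interpolation=cv2.INTER_CUBIC))
im=cv2.imread('pics/w8.png'); cv2.imwrite('pics/w8b.png',cv2.resize(im[150:310,180:330],None,fx=3.6,fy=3.6,interpolation=cv2.INTER_CUBIC))
```

```text
rim40    z [[560, 357], [484, 196], [277, 126], [69, 195], [-7, 356]]
rim34    z [[551, 339], [477, 182], [277, 114], [76, 181], [1, 338]]
fl40    z [[492, 357], [433, 236], [277, 184], [120, 235], [60, 356]]
fl46    z [[499, 377], [438, 252], [277, 199], [115, 252], [54, 376]]
[487.81157446 -66.29033296  47.45062478] [[-0.003  1.     0.   ]
 [ 1.     0.003 -0.   ]
 [-0.     0.    -1.   ]]
```

View pics/s8z.png

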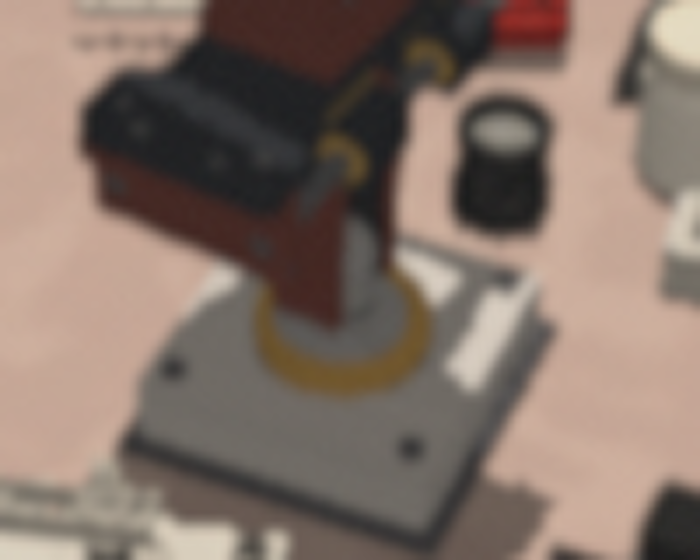

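View pics/w8b.png

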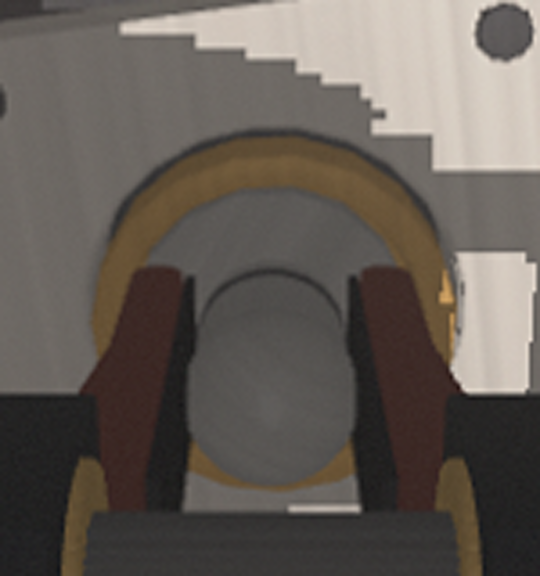

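Run:
```python
from h import *
S=cm('scene')
t=np.radians(np.arange(0,360,45))
for z in (40,34): 
  p=proj('scene',np.c_[489+29*np.cos(t),-67+29*np.sin(t),0*t+z],S); print(z,p.min(0),p.max(0))
for n in ('s5','s8','s1'):
    im=cv2.imread('pics/%s.png'%n); hsv=cv2.cvtColor(im,cv2.COLOR_BGR2HSV); M=((hsv[...,0]>10)&(hsv[...,0]<28)&(hsv[...,1]>120)).astype(np.uint8); M[:190]=0;M[250:]=0;M[:,:240]=0;M[:,300:]=0
    print(n,cv2.boundingRect(M))
a=[cv2.resize(cv2.imread('pics/%s.png'%n)[195:245,240:300],None,fx=6,fy=6,interpolation=cv2.INTER_CUBIC) for n in('s1','s8')]
cv2.imwrite('pics/cmp.png',np.hstack(a))
o=monitor.get_obs();F=[]
for i in range(4): vision.get_image('top'); F.append(monitor.get_obs()['ft_force'])
print(np.mean(F,0),np.std(F,0))
```

```text
40 [255.60565915 204.15092242] [280.60828135 221.72919687]
34 [255.63279933 206.0370044 ] [280.52358502 223.62692392]
s5 (257, 206, 24, 19)
s8 (257, 190, 24, 36)
s1 (257, 206, 24, 19)
[-0.5784088  -2.18177673  1.95256008] [0.60269621 0.68148389 0.31734872]
```

View pics/cmp.png

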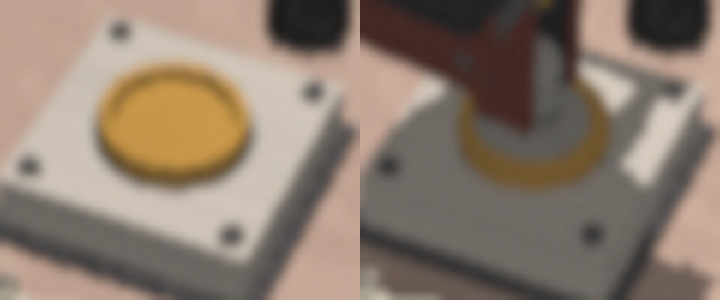

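Call:
{"method": "carry_out", "body": {"targets": [[[0,0,0],[0,0,1],20],[[0,0,0],[0,0,1],40],[[0,0,0],[0,0,1],60],[[0,0,0],[0,0,1],60],[[0,0,0],[0,0,1],60],[[0,0,0],[0,0,1],60]]}}

```text
t: 10.93
ee_pos: [487.7, -66.1, 48.3]
orientation: [-2.218, -2.225, 0.0]
ft_force: [0.3, 0.3, 0.5]
width: 52.2
```

```bash
python3 l.py w9
python3 - <<'E'
from h import *
C=cm('wrist'); t=np.radians([0,45,90,135,180,225,270,315])
def ring(cx,cy,z,r): return proj('wrist',np.c_[cx+r*np.cos(t),cy+r*np.sin(t),0*t+z],C)
for nm,a in [('rim40',(489,-66.5,40,29)),('fl40',(489,-66.5,40,22)),('fl46',(489,-66.5,46,22)),('ball',(489,-66.5,64,12))]:
    p=ring(*a);  print(nm,'   z',((p-[205,160])*[5.5,4.6]).astype(int).tolist())
im=cv2.imread('pics/w9.png'); cv2.imwrite('pics/w9z.png',cv2.resize(im[160:290,205:310],None,fx=5.5,fy=4.6,interpolation=cv2.INTER_CUBIC))
save('scene','s9'); s=cv2.imread('pics/s9.png'); cv2.imwrite('pics/s9z.png',cv2.resize(s[170:250,220:320],None,fx=7,fy=7,interpolation=cv2.INTER_CUBIC))
E
```

```text
[487.71 -66.15  48.26] [0.34 0.29 0.53] 52.20232457377081 [  0.67  71.61 163.12]
[487.71 -66.17  48.26] [ 0.17 -0.09 -0.21] 56.169199636170276 [  0.69  71.61 163.13]
[487.73 -66.2   48.28] [-1.14  0.2   0.35] 58.56996729224284 [  0.68  71.63 163.13]
stud_ball 0.87 [488.43 -66.57  65.78]
rim40    z [[559, 355], [483, 195], [277, 125], [71, 194], [-5, 354], [82, 504], [275, 564], [469, 505]]
fl40    z [[491, 355], [432, 234], [277, 182], [121, 233], [62, 354], [128, 469], [276, 515], [424, 470]]
fl46    z [[498, 374], [437, 250], [277, 197], [116, 250], [55, 373], [123, 492], [276, 539], [429, 492]]
ball    z [[410, 442], [373, 369], [277, 337], [181, 368], [143, 441], [183, 512], [276, 541], [370, 512]]
```

View pics/w9z.png

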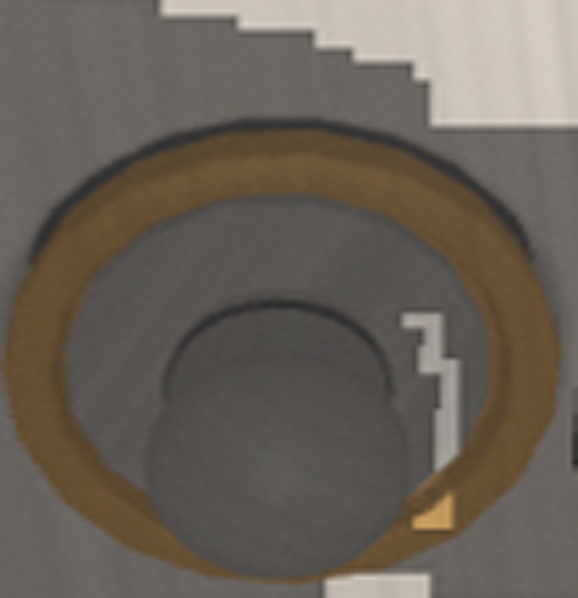

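View pics/s9z.png

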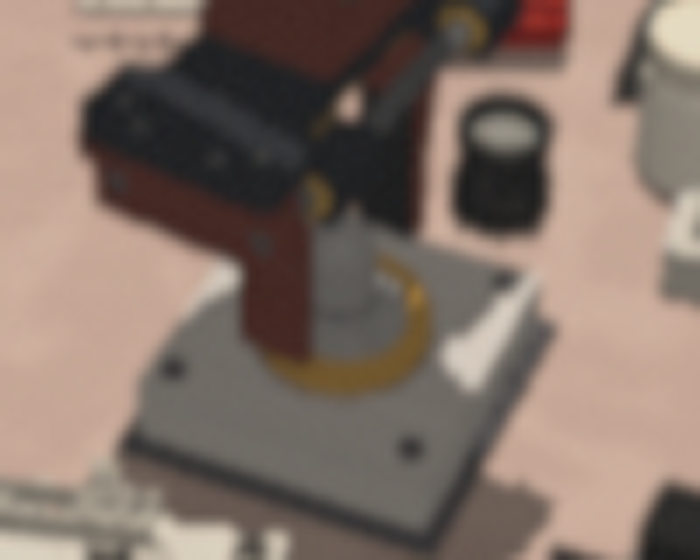

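Call:
{"method": "carry_out", "body": {"targets": [[[0,0,0],[0,0,40],60],[[0,0,0],[0,0,80],80],[[0,0,35],[0,0,150],87],[[0,0,35],[0,0,150],87],[[0,0,35],[0,30,150],87],[[0,0,35],[0,70,150],87],[[0,0,35],[0,110,150],87],[[0,0,50],[0,150,150],87],[[0,0,50],[0,190,150],87],[[0,0,50],[0,230,150],87]]}}

```text
t: 12.17
ee_pos: [487.3, 165.6, 198.5]
orientation: [1.06, 2.957, 0.0]
ft_force: [0.4, 0.3, -0.9]
width: 87.0
```

Run:
```python
from h import *
o=monitor.get_obs(); R=cv2.Rodrigues(o['orientation'])[0]; print(o['ee_pos'],o['qpos'],np.degrees(np.arctan2(R[1,1],R[0,1])))
```

```text
[487.32240145 165.56809006 198.50963122] [ 3.04435691e-01  2.94083542e-01  1.89200984e+00 -8.94349381e-05
  9.55226955e-01 -5.77634261e-01] 50.54184487910022
```

Call:
{"method": "carry_out", "body": {"targets": [[[0,0,36.3],[-4.7,41.4,0],75],[[0,0,36.3],[-4.7,41.4,0],75],[[0,0,36.3],[-4.7,41.4,0],75],[[0,0,36.3],[-4.7,41.4,0],75],[[0,0,36.3],[-4.7,41.4,0],75],[[0,0,36.3],[-4.7,41.4,0],75],[[0,0,36.3],[-4.7,41.4,0],75],[[0,0,36.3],[-4.7,41.4,0],75]]}}

```text
t: 12.83
ee_pos: [483.0, 205.0, 198.3]
orientation: [-0.103, -3.14, 0.0]
ft_force: [0.3, 0.1, -1.0]
width: 75.2
```

Run:
```python
from h import *
np.set_printoptions(precision=2,suppress=True)
o=monitor.get_obs(); R=cv2.Rodrigues(o['orientation'])[0]; print(o['ee_pos'],R)
C=cm('wrist'); im=save('wrist','w10'); im=cv2.imread('pics/w10.png')
cv2.imwrite('pics/w10z.png',cv2.resize(im[130:270,190:330],None,fx=5.5,fy=4.2,interpolation=cv2.INTER_CUBIC))
th=np.radians(-3.2); ux=np.array([np.cos(th),np.sin(th),0]); uy=np.array([-np.sin(th),np.cos(th),0])
g=np.array([479,208.5,0])
P=[g+ux*(2+sx*11)+uy*sy*13+[0,0,148] for sx,sy in((-1,-1),(-1,1),(1,1),(1,-1))]+[g+ux*-22+uy*s*46+[0,0,z] for z in(0,20) for s in(-1,1)]+[g+uy*0+[-10,0,94]]
print((proj('wrist',P,C)-[190,130])*[5.5,4.2])
```

```text
[483.04 205.04 198.33] [[-1.    0.07 -0.  ]
 [ 0.07  1.   -0.  ]
 [ 0.   -0.   -1.  ]]
[[275.33 264.59]
 [487.22 263.13]
 [485.45 391.91]
 [279.1  393.33]
 [141.99  71.3 ]
 [600.53  68.1 ]
 [129.82  81.31]
 [614.31  77.93]
 [372.91 188.35]]
```

View pics/w10z.png

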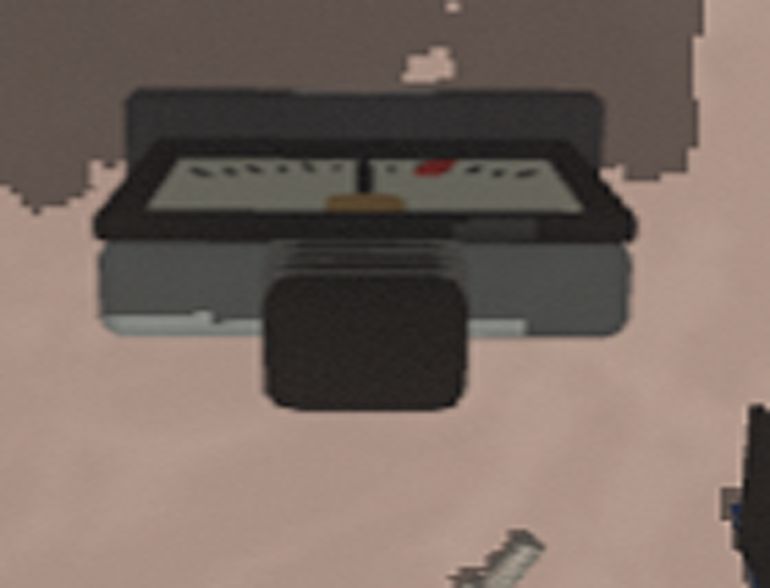

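Call:
{"method": "carry_out", "body": {"targets": [[[0,0,0],[0.5,0,-35],75],[[0,0,0],[0.5,0,-65],75],[[0,0,0],[0.5,0,-87],70],[[0,0,0],[0.5,0,-87],60],[[0,0,0],[0.5,0,-87],50]]}}

```text
t: 13.3
ee_pos: [483.0, 204.8, 110.7]
orientation: [-0.099, -3.138, 0.002]
ft_force: [-0.6, 0.5, 0.3]
width: 60.0
```

Run:
```python
from h import *
np.set_printoptions(precision=2,suppress=True)
o=monitor.get_obs(); R=cv2.Rodrigues(o['orientation'])[0]; print(o['ee_pos'],o['width'],o['ft_force'])
C=cm('wrist'); im=save('wrist','w11')
```

```text
[482.96 204.76 110.72] 59.97388340592305 [-0.62  0.52  0.32]
```

View pics/w11.png

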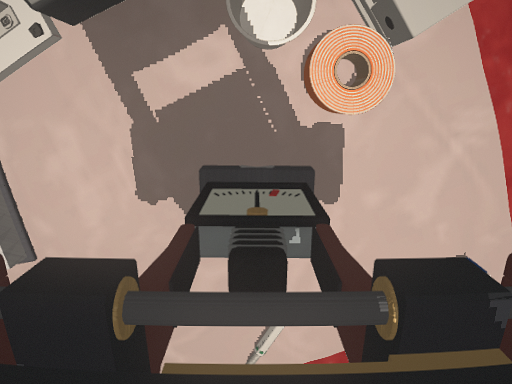

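Call:
{"method": "carry_out", "body": {"targets": [[[0,0,0],[0,0.8,0],20],[[0,0,0],[0,0.8,0],20],[[0,0,0],[0,0.8,0],20],[[0,0,0],[0,0.8,0],20],[[0,0,0],[0,0.8,0],20],[[0,0,0],[0,0.8,0],20],[[0,0,0],[0,0.8,0],20],[[0,0,0],[0,0.8,0],20],[[0,0,0],[0,0.8,0],20]]}}

```text
t: 14.1
ee_pos: [484.0, 206.0, 112.0]
orientation: [0.097, 3.139, 0.001]
ft_force: [-1.6, -1.2, 6.1]
width: 26.0
```

Run:
```python
from h import *
np.set_printoptions(precision=2,suppress=True)
o=monitor.get_obs(); print(o['ee_pos'],o['width'],o['ft_force'],o['moment'])
C=cm('wrist'); im=save('wrist','w12')
im=cv2.imread('pics/w12.png');cv2.imwrite('pics/w12z.png',cv2.resize(im[155:285,180:330],None,fx=5,fy=4.5,interpolation=cv2.INTER_CUBIC))
```

```text
[484.01 206.02 112.02] 26.00441726740408 [-1.56 -1.25  6.11] [-0.02  0.1  -0.02]
```

View pics/w12z.png

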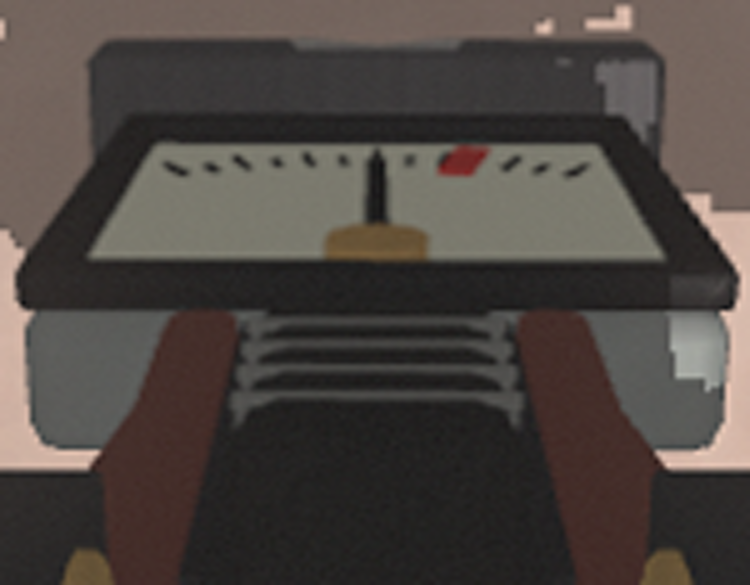

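```bash
cat > dial.py <<'E'
from h import *
from scipy.optimize import least_squares
np.set_printoptions(precision=3,suppress=True)
C=cm('wrist'); o=monitor.get_obs(); e=o['ee_pos']
R=cv2.Rodrigues(o['orientation'])[0]; ux=-R[:,0]; uy=R[:,1]; uz=-R[:,2]
Z=lambda a:np.array([180+(a[0]-2)/5,155+(a[1]-1.75)/4.5])
ticks={-30:(177,169),-25:(210,161),-20:(242,163),-15:(277,161),-10:(309,158),-5:(342,160),5:(410,160),20:(511,164),25:(541,169),30:(577,170)}
def pt(p,r,a): # p: dx (dial rel TCP along ux), dy, pivot height rel TCP
    return e+ux*p[0]+uy*(p[1]+r*np.sin(a))+uz*(p[2]-r*np.cos(a))
def f(p):
    out=[]
    for a,z in ticks.items():
        out+=list(proj('wrist',pt(p,p[3] if a%10 else p[4],np.radians(a)),C)[0]-Z(z))
    out+=list(proj('wrist',pt(p,52,0),C)[0]-Z((376,150)))
    out.append((p[2]+18)/2)
    return out
s=least_squares(f,[-12,0,-16,56,55]); p=s.x; print('fit',p,'rms',np.sqrt(2*s.cost/len(s.fun)))
g=lambda q: proj('wrist',pt(p,q[0],q[1]),C)[0]-Z((463,161))
q=least_squares(g,[52,.2]).x; print('mark r,ang',q,np.degrees(q[1]))
for z in((440,175),(480,174),(448,147),(490,148)):
    q=least_squares(lambda q: proj('wrist',pt(p,q[0],q[1]),C)[0]-Z(z),[52,.2]).x; print(q,np.degrees(q[1]))
E
python3 dial.py
```

```text
fit [ -9.583   0.085 -16.731  56.549  57.48 ] rms 0.7942532444376852
mark r,ang [55.548  0.233] 13.339147007119442
[46.187  0.198] 11.352665690476908
[48.227  0.313] 17.90724153528801
[64.418  0.172] 9.830404037406138
[65.146  0.27 ] 15.480699560664863
```

Call:
{"method": "carry_out", "body": {"targets": [[[0,0,0],[0,0,15],20],[[0,0,0],[0,0,40],20],[[0,0,0],[0,0,75],20],[[0,0,0],[0,0,110],20],[[0,0,0],[0,-10,110],20],[[0,0,0],[2,-40,110],20],[[0,0,0],[4,-75,110],20],[[0,0,0],[5,-112,110],20],[[0,0,0],[6,-149,110],20],[[0,0,0],[6,-186,110],20]]}}

```text
t: 14.98
ee_pos: [488.4, 18.2, 220.1]
orientation: [-0.096, -3.138, 0.0]
ft_force: [0.0, 0.6, -3.4]
width: 26.0
```

Call:
{"method": "carry_out", "body": {"targets": [[[0,0,0],[0,-35,0],20],[[0,0,0],[0,-65,0],20],[[0,0,0],[0,-82,0],20],[[0,0,0],[0,-89.5,0],20],[[0,0,0],[0,-89.5,0],20],[[0,0,0],[0,-89.5,-8],20],[[0,0,0],[0,-89.5,-15],20],[[0,0,0],[0,-89.5,-15],20],[[0,0,0],[0,-89.5,-15],20]]}}

```text
t: 15.73
ee_pos: [488.9, -68.4, 205.3]
orientation: [-0.094, -3.138, -0.001]
ft_force: [-0.1, 0.1, -3.9]
width: 26.0
```

Run:
```python
from h import *
np.set_printoptions(precision=2,suppress=True)
F=[]
o=monitor.get_obs(); print(o['ee_pos'],o['width'],o['ft_force'],o['moment'],o['qvel'])
C=cm('wrist'); im=save('wrist','w13'); F.append(monitor.get_obs()['ft_force'])
save('scene','s13'); F.append(monitor.get_obs()['ft_force']);S=cm('scene')
for q in ['gauge','groove','stud_ball','stud']:
    for r in place_of(q,'scene')[:2]: print(q,round(r['confidence'],2),toworld('scene',r['point'],S))
    F.append(monitor.get_obs()['ft_force'])
print(np.mean(F,0),np.std(F,0),monitor.get_obs()['ee_pos'])
s=cv2.imread('pics/s13.png'); cv2.imwrite('pics/s13z.png',cv2.resize(s[110:260,190:340],None,fx=4,fy=4,interpolation=cv2.INTER_CUBIC))
```

```text
[488.94 -68.43 205.35] 25.97523346091604 [-0.11  0.06 -3.88] [-0.   -0.05 -0.01] [-0.   -0.01 -0.01 -0.    0.   -0.  ]
gauge 0.77 [ 379.25 -236.3    -1.93]
gauge 0.6 [485.77 -66.94  91.84]
groove 0.64 [ 656.66 -116.61   -2.77]
groove 0.58 [ 378.25 -239.29    6.41]
stud_ball 0.83 [489.04 -67.09  64.07]
stud 0.69 [488.59 -65.42  32.63]
[-0.03 -0.05 -3.87] [0.35 0.57 0.42] [489.77 -69.35 206.55]
```

View pics/s13z.png

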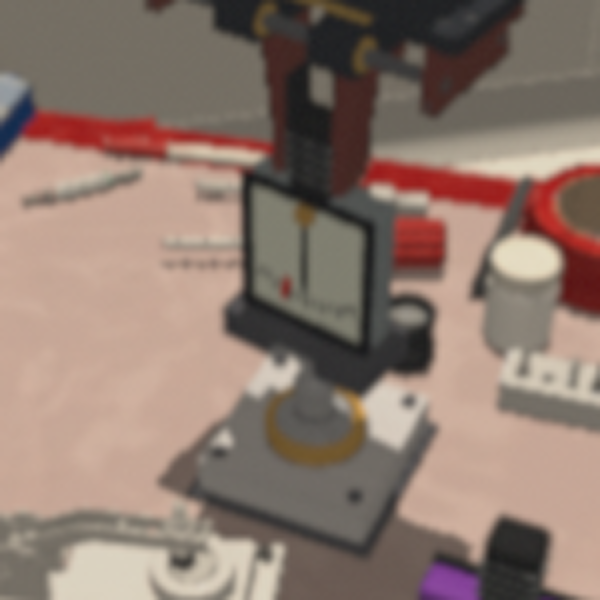

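View pics/w13.png

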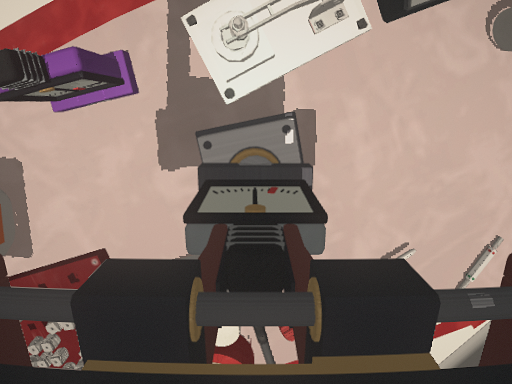

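Call:
{"method": "carry_out", "body": {"targets": [[[0,0,0],[0,0,-12],20],[[0,0,0],[0,0,-20],20],[[0,0,0],[0,0,-24],20],[[0,0,0],[0,0,-26],20],[[0,0,0],[0,0,-27],20],[[0,0,0],[0,0,-27],20],[[0,0,0],[0,0,-27],20],[[0,0,0],[0,0,-27],20]]}}

```text
t: 16.7
ee_pos: [489.5, -69.5, 179.6]
orientation: [0.097, 3.14, 0.0]
ft_force: [-2.0, 1.6, -0.3]
width: 25.8
```

```bash
cat > st.py <<'E'
from h import *
import sys
n=sys.argv[1]
np.set_printoptions(precision=2,suppress=True)
F=[];E=[];M=[]
def rd():
    o=monitor.get_obs(); F.append(o['ft_force']);E.append(o['ee_pos']);M.append(o['moment'])
save('wrist','w'+n); rd(); save('scene','s'+n); rd()
for i in range(3): vision.get_image('wrist'); rd()
print('F',np.mean(F,0),'M',np.mean(M,0),'e',np.array(E)[[0,-1]],monitor.get_obs()['t'],monitor.get_obs()['orientation'],monitor.get_obs()['width'])
s=cv2.imread('pics/s%s.png'%n); a=cv2.resize(s[110:235,210:310],None,fx=4.6,fy=4.6,interpolation=cv2.INTER_CUBIC)
w=cv2.imread('pics/w%s.png'%n); cv2.imwrite('pics/s%sz.png'%n,a)
cv2.imwrite('pics/w%sz.png'%n,cv2.resize(w[140:285,170:340],None,fx=4.7,fy=4.1,interpolation=cv2.INTER_CUBIC))
E
python3 st.py 14
```

```text
F [-1.54  1.64 -0.79] M [0.47 0.4  0.02] e [[489.57 -69.49 179.61]
 [489.57 -69.51 179.48]] 16.95 [0.1  3.14 0.  ] 25.815375728108815
```

View pics/s14z.png

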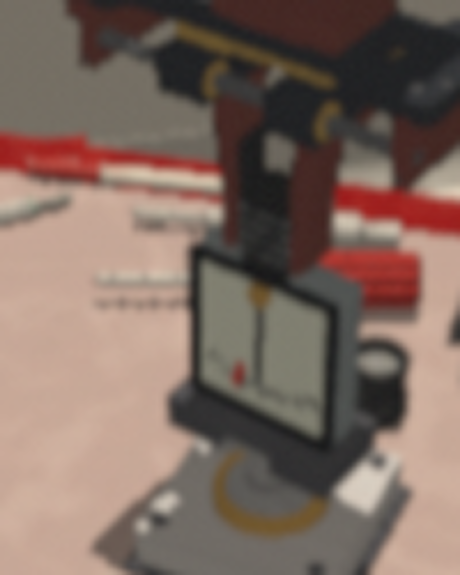

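View pics/w14z.png

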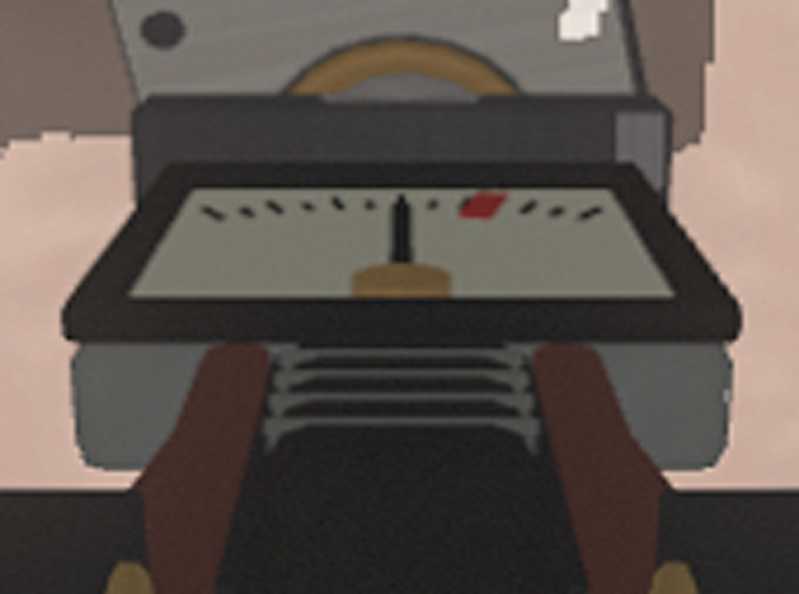

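Call:
{"method": "carry_out", "body": {"targets": [[[0,0,0],[0,0.7,0],20],[[0,0,0],[0,1.3,0],20],[[0,0,0],[0,1.3,0],20],[[0,0,0],[0,1.3,0],20],[[0,0,0],[0,1.3,0],20]]}}

```text
t: 17.37
ee_pos: [490.0, -68.4, 179.5]
orientation: [0.097, 3.139, -0.0]
ft_force: [-0.0, 0.3, -1.5]
width: 25.7
```

```bash
python3 st.py 15
```

```text
F [ 0.75  0.16 -1.32] M [-0.03 -0.14  0.01] e [[489.93 -68.41 179.45]
 [489.89 -68.37 179.45]] 17.6167 [ 0.1   3.14 -0.  ] 25.843878906859825
```

Call:
{"method": "carry_out", "body": {"targets": [[[-2.99,0.19,0],[0.39,6.18,-0.66],20],[[-5.99,0.38,0],[0.78,12.35,-1.65],20],[[-8.98,0.57,0],[1.17,18.48,-2.96],20],[[-11.98,0.76,0],[1.55,24.57,-4.59],20],[[-13.47,0.85,0],[1.74,27.58,-5.77],20],[[-13.47,0.85,0],[1.74,27.58,-5.77],20],[[-13.47,0.85,0],[1.74,27.58,-5.77],20],[[-13.47,0.85,0],[1.74,27.58,-5.77],20],[[-13.47,0.85,0],[1.74,27.58,-5.77],20],[[-13.47,0.85,0],[1.74,27.58,-5.77],20]]}}

```text
t: 18.45
ee_pos: [491.5, -41.2, 173.8]
orientation: [-0.098, -3.112, 0.367]
ft_force: [0.3, -1.6, 1.0]
width: 25.6
```

```bash
python3 st.py 16; python3 st.py 17
```

```text
F [ 0.55 -1.71  0.15] M [-0.39 -0.23  0.08] e [[491.5  -41.15 173.77]
 [491.47 -40.96 173.7 ]] 18.7 [-0.1  -3.11  0.37] 26.065362600797148
F [ 0.98 -2.23  0.26] M [-0.53 -0.25  0.08] e [[491.44 -40.91 173.67]
 [491.39 -40.76 173.62]] 18.95 [-0.1  -3.11  0.37] 25.695264436821212
```

View pics/s17z.png

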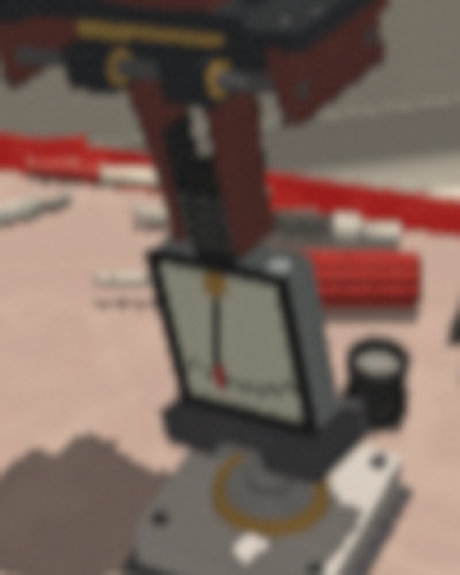

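View pics/w17z.png

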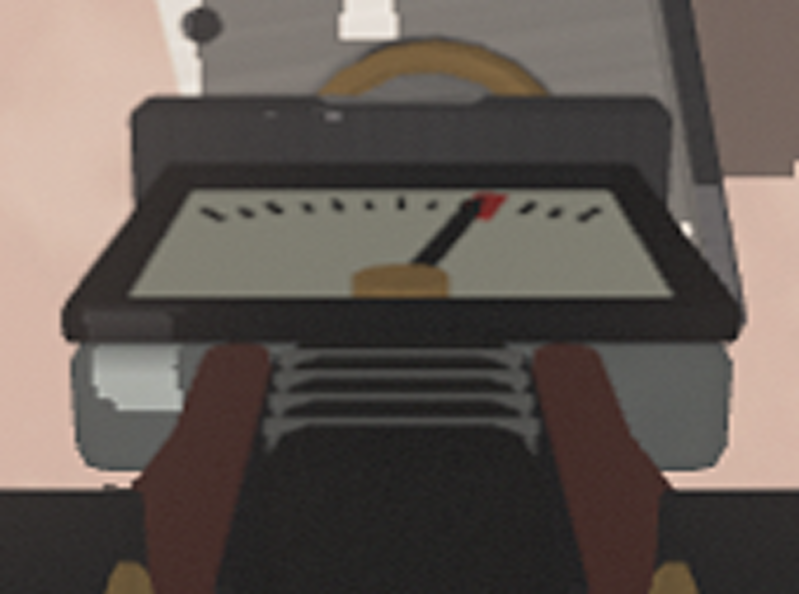

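Run:
```python
import cv2,numpy as np
a=[cv2.resize(cv2.imread('pics/w%s.png'%n)[175:215,240:300],None,fx=12,fy=7,interpolation=cv2.INTER_NEAREST) for n in('14','17')]
cv2.imwrite('pics/cmp2.png',np.vstack(a))
```

```text
(no output)
```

View pics/cmp2.png

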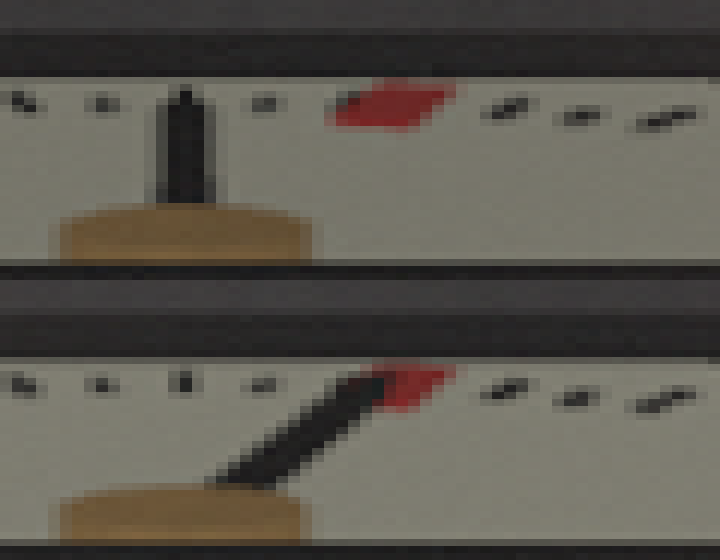

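Call:
{"method": "carry_out", "body": {"targets": [[[-0.6,0.04,0],[0.1,0.6,-0.3],20],[[-1.2,0.08,0],[0.1,1.2,-0.6],20],[[-1.2,0.08,0],[0.1,1.2,-0.6],20],[[-1.2,0.08,0],[0.1,1.2,-0.6],20],[[-1.2,0.08,0],[0.1,1.2,-0.6],20],[[-1.2,0.08,0],[0.1,1.2,-0.6],20],[[-1.2,0.08,0],[0.1,1.2,-0.6],20],[[-1.2,0.08,0],[0.1,1.2,-0.6],20],[[-1.2,0.08,0],[0.1,1.2,-0.6],20],[[-1.2,0.08,0],[0.1,1.2,-0.6],20]]}}

```text
t: 19.78
ee_pos: [491.5, -39.4, 173.0]
orientation: [-0.096, -3.106, 0.4]
ft_force: [2.0, 2.2, -0.2]
width: 25.9
```

```bash
python3 st.py 18
python3 - <<'E'
import cv2,numpy as np
from h import *
a=[cv2.resize(cv2.imread('pics/w%s.png'%n)[175:215,240:300],None,fx=12,fy=7,interpolation=cv2.INTER_NEAREST) for n in('14','18')]
cv2.imwrite('pics/cmp3.png',np.vstack(a))
R=cv2.Rodrigues(monitor.get_obs()['orientation'])[0]; ux,uy,uz=-R[:,0],R[:,1],-R[:,2]; print(ux,uy,uz,'tilt',np.degrees(np.arcsin(-uy[2])))
E
```

```text
F [1.09 2.19 0.39] M [ 0.84 -0.3   0.05] e [[491.46 -39.39 172.99]
 [491.44 -39.41 172.95]] 20.0333 [-0.1  -3.11  0.4 ] 25.5199478643658
[ 9.98098270e-01 -6.16417205e-02 -3.75897121e-04] [ 0.05953171  0.96547958 -0.2535846 ] [0.01599431 0.25307997 0.96731314] tilt 14.689732105264238
```

View pics/cmp3.png

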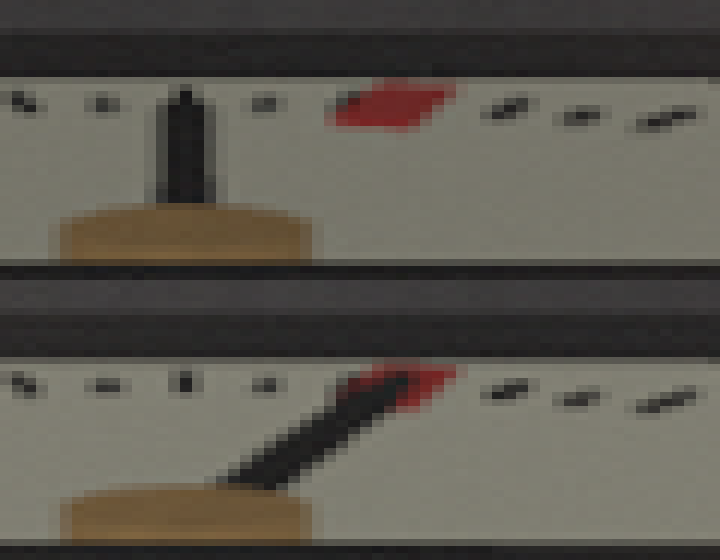

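Call:
{"method": "carry_out", "body": {"targets": [[[-0.2,0,0],[0,0.9,0.3],20],[[-0.2,0,0],[0,0.9,0.3],20],[[-0.2,0,0],[0,0.9,0.3],20],[[-0.2,0,0],[0,0.9,0.3],20],[[-0.2,0,0],[0,0.9,0.3],20],[[-0.2,0,0],[0,0.9,0.3],20],[[-0.2,0,0],[0,0.9,0.3],20],[[-0.2,0,0],[0,0.9,0.3],20],[[-0.2,0,0],[0,0.9,0.3],20],[[-0.2,0,0],[0,0.9,0.3],20]]}}

```text
t: 20.87
ee_pos: [491.5, -38.7, 173.3]
orientation: [-0.096, -3.106, 0.406]
ft_force: [1.0, 0.2, -0.1]
width: 25.9
```

```bash
python3 st.py 19
python3 - <<'E'
import cv2,numpy as np
from h import *
a=[cv2.resize(cv2.imread('pics/w%s.png'%n)[175:215,240:300],None,fx=12,fy=7,interpolation=cv2.INTER_NEAREST) for n in('14','19')]
cv2.imwrite('pics/cmp4.png',np.vstack(a))
R=cv2.Rodrigues(monitor.get_obs()['orientation'])[0]; print('tilt',np.degrees(np.arcsin(-R[2,1])))
E
```

```text
F [ 1.18 -0.01  0.06] M [ 0.11 -0.41  0.09] e [[491.41 -38.67 173.29]
 [491.41 -38.64 173.28]] 21.1167 [-0.1  -3.11  0.41] 25.92725153885032
tilt 14.907489361906315
```

View pics/cmp4.png

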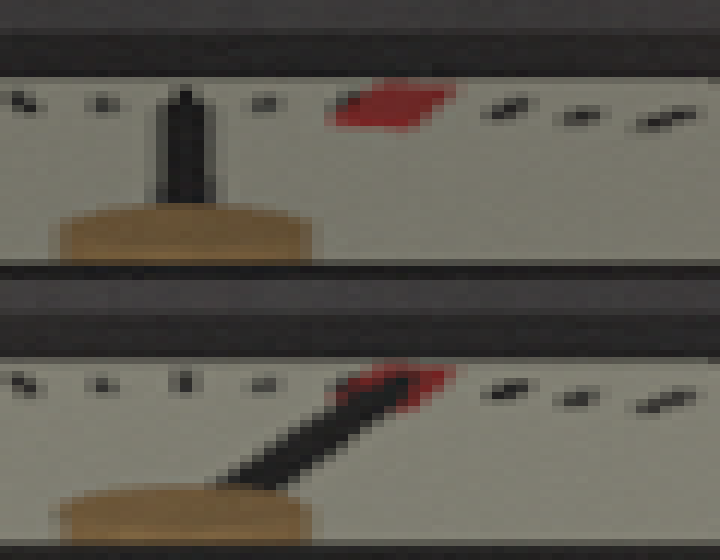

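View pics/s19z.png

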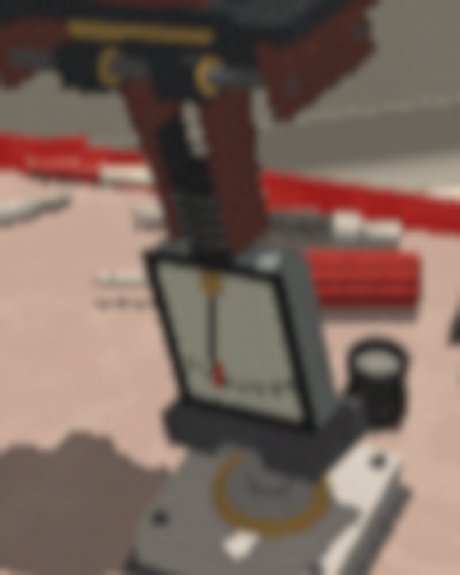

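View pics/w19z.png

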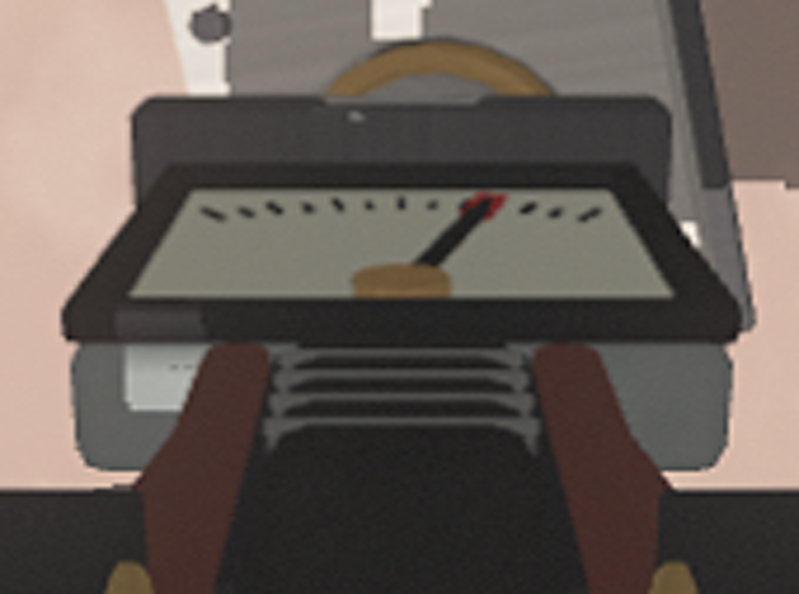

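Call:
{"method": "carry_out", "body": {"targets": [[[0,0,0],[0,0,0],20],[[0,0,0],[0,0,0],20],[[0,0,0],[0,0,0],20],[[0,0,0],[0,0,0],20],[[0,0,0],[0,0,0],20],[[0,0,0],[0,0,0],20]]}}

```text
t: 21.62
ee_pos: [491.4, -38.6, 173.3]
orientation: [-0.096, -3.105, 0.406]
ft_force: [2.4, -0.6, -0.7]
width: 26.1
```

```bash
python3 st.py 20
python3 - <<'E'
import cv2,numpy as np
a=[cv2.resize(cv2.imread('pics/w%s.png'%n)[175:215,240:300],None,fx=12,fy=7,interpolation=cv2.INTER_NEAREST) for n in('19','20')]
cv2.imwrite('pics/cmp5.png',np.vstack(a))
E
```

```text
F [ 1.49 -0.33  0.3 ] M [-0.01 -0.41  0.13] e [[491.41 -38.6  173.26]
 [491.41 -38.6  173.26]] 21.8667 [-0.1  -3.11  0.41] 26.19957994389573
```

View pics/cmp5.png

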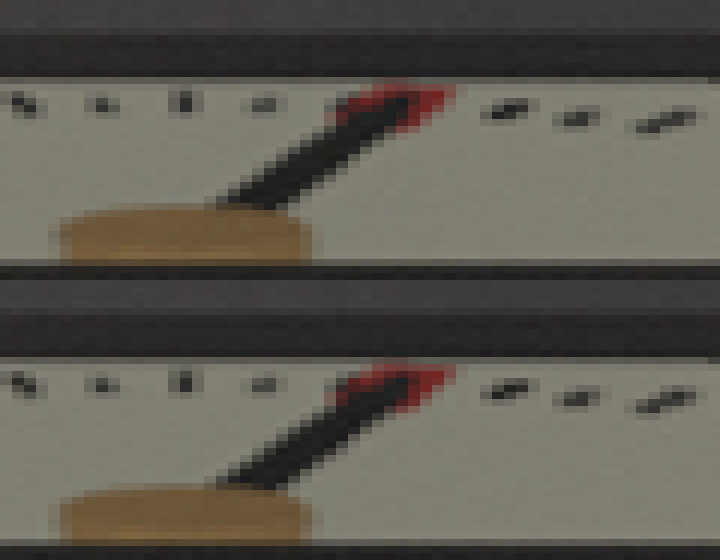

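Between the two looks the pointer did not move. It lies across the middle of the red mark, with red showing on both sides.

```bash
python3 -c "
from h import *
print(order.close_job())"
```

```text
the job is handed in; nothing more can be done
None
```

I handed the job in at about 22 s. The stud is seated flange down in the brass pocket and released. The gauge is still held on the ball, rocked until its pointer settled on the red mark.

**Last checks**
- **Pointer:** it lies across the middle of the red mark with red on both sides, and it had not moved between two pictures 0.75 s apart. The gauge is tilted about 14.9° by the arm's pose. My earlier estimate from the ticks put the mark at about 13.3°, so I trusted the picture and rocked further.
- **Press:** about 4 N on the ball, taking the gauge's weight as 3.9 N from the lift. I reckon the cup has sunk about 5 to 6 mm of its 12 mm. That comes from the force and tool height; I did not measure it directly.
- **Side load:** about 1.5 N remained along the groove and nearly none across it.
- **Contact:** the last scene picture I checked (just before a final 0.5 s hold) showed the stud still in its pocket and the gauge touching only the ball.

**Mended on the way**
- While I lowered the stud, the pictures left it unclear for a moment whether it was in the pocket or on the rim. The pictures after release showed it seated.
- The gauge first met the ball on one side of the groove. I moved it 1.3 mm sideways to centre it, and made two more small sideways corrections after rocking.

The moves did not go near the purple gauge or the other things on the bench. I took no last pictures of them to confirm that.

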